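# Restock the condiment rack and cam its rail shut

## Robot

A 6-joint arm with a two-finger parallel gripper is mounted at the origin on a cart in front of the work surface, level with it; the furniture and walls round the work are solid. World frame = base frame: x ahead of the robot, y to its left, z up, the work surface at z = 0. Lengths are in mm, angles in rad, forces in N, time in s.
With the tool pointing down it reaches from about 325 to 900 mm from the base axis. Payload 3.5 kg.
Tool frame: the origin (TCP) lies on the front face of the gripper's body, between the roots of the fingers; the fingertips stand 73 mm ahead of it and the grasp point (between the pads) lies 54 mm ahead of it (tcp_to_grasp is the distance from the TCP to the grasp point, in mm); z points along the fingers, y is the line along which they close (so a half turn about z gives the same grasp; the last joint's range is limited). The gripper opens to 85 mm and grips with 20 to 120 N. Pads are 22 mm wide; open, the fingers measure 114 mm over their backs; the gripper's body (76 mm by 85 mm) begins 54 mm behind the grasp point. The pads swing forward as they close: fully open they stand 13 mm farther back than shut.
Start: joints at [1.232, 0.276, -0.026, 1.268, 0, 1.467], TCP at [146.02, 607.701, 303.913] pointing down, gripper open.
Joint ranges: [-3.12, 3.12], [-0.85, 1.88], [-1.08, 1.24], [-1.95, 2.15], [-1.57, 1.53], [-3.14, 3.14]. Speed limits (rad/s): [2.57, 2.57, 3.14, 3.14, 3.14, 3.14].

## Interface

Orientations are given as a unit quaternion [w, x, y, z].
In Python, from cell import state, camera, get_calibration, sign_off, tcp_to_grasp gives the robot as it stands. The module is installed in compiled form; this text tells all that it offers.
- The arm moves only by the tool jog_arm, never from a script. Its argument "rows" is a list of rows, each a list of 5 numbers: the shift along the tool's x, y, z in mm, then the turn about the tool's z in rad, then the gripper's target within -1 to 1 (shut at 1, half-way at 0, fully open at -1). In form: [[dx, dy, dz, roll, hand], ...]. A call has 1 to 5 rows; each row shifts and turns the commanded pose from where the row before left it, along the tool's axes as they then stand; what a row does not reach is not made up. A row lasts 1/8 s, in which the tool goes at most 62.5 mm and 10.7 degrees, less where a joint would pass 70% of its speed; a pose out of reach is approached as far as the arm can. A call is refused whole if a number of a shift passes 62.5 or a number of a turn 0.188, either way. A call with a gripper value outside its range is refused whole. The fingers move at their own pace and stop on an object; the grip force is fixed at half the most. Time passes only in rows, so rows that do not move let the fingers close. It gives the time, the measured TCP pose, the force, the opening and the grip force at its end, in the units of the state.
- state(): the state, without advancing time (a new reading comes with each control period).
- camera(name): name is "scene" or "top" or "wrist"; returns the picture (384x512x3 uint8, red, green, blue); there is no depth.
- get_calibration(name): a dict with "fovy" (degrees; the focal length in pixels is half the picture's height over the tangent of half this angle, whatever the lens; pixels are square), "cx", "cy" (the principal point, pixels), "R" (3x3) and "t" (3): a world point X has camera coordinates R X + t; the wrist camera has in their place "tool_from_camera" (4x4, takes a point from camera to tool coordinates, whose origin is the TCP and whose axes are the flange's). Camera axes: x right, y down, z forward; pixel columns grow to the right and rows downward; lengths in mm; the calibration is good to about 2 mm. A picture is of the moment at which its call begins: read the wrist's pose just before it. get_calibration takes no time and is no camera call.
- sign_off(): hands the job in; it is judged then, once.
The state is a dict: "t": time; "joints": joint angles; "qvel": joint speeds; "joint_efforts": joint torques, N m; "position": TCP position; "eef_rot": TCP orientation; "wrist_force": force on the tool from outside, world axes, zero at the start; "wrist_torque": the same for the moment, N m; "width": finger opening in mm; "gripper_force": force on a finger pad.
Only numpy, scipy, OpenCV 4.12 (cv2) and the standard library are available. Lean on these libraries where they do the work, as an engineer would, in place of code of your own. Each camera call takes 0.05 s, during which the arm holds its last target. There are 200 camera calls.

## Task

Take the peeler out of the rack, where it lies in the way of the front rail, and lay it on the worktop clear of the rack; stand the tipped-over jars upright in the rack's empty bays, one jar to a bay, next to the jar that already stands there. Then, last of all, push the rack's front rail back against its rubber buffers and turn the black cam lever a full quarter turn clockwise, so that its hook draws the rail tight home and keeps it there. Leave every jar standing in its bay, and leave the pepper mill and the steel tin where they are.

Things in the scene. Friction and masses are not known exactly. Their poses are not given: they have to be found in the camera images.
- rack: Condiment rack fixed to the worktop: wooden base, x -142 to +48, y -283 to +163, z 0 to 12 mm. Origin: underside, middle of the lane; x points to the back rail (away from the robot), y along the lane to the left. Four bays along y, 74 mm apart, parted by floor ribs 6 mm high; back rail from x = 33 mm, top z = 57; end cheeks y = +-151, top z = 40. Front rail home: lane x -31 to +33 mm
- bay0 (a point): Middle of bay 0's floor (bay0 leftmost, bay3 rightmost), 70 mm wide along y; a jar stands here with its foot at this height
- bay1 (a point): Middle of bay 1's floor (bay0 leftmost, bay3 rightmost), 70 mm wide along y; a jar stands here with its foot at this height
- bay2 (a point): Middle of bay 2's floor (bay0 leftmost, bay3 rightmost), 70 mm wide along y; a jar stands here with its foot at this height
- bay3 (a point): Middle of bay 3's floor (bay0 leftmost, bay3 rightmost), 70 mm wide along y; a jar stands here with its foot at this height
- gate (a joint): Front rail's slide: metres it stands out from home towards the robot, 0 = tight home, 0.085 = fully out. About 2 N of friction. Over the last 8 mm sprung rubber buffers push back (about 8 N at home): pushed home and let go it comes to rest about 6 mm out; only the cam holds it home. The cam's hook catches the rail's pin when the rail is less than 10 mm out; farther out it misses or jams
- rail_front (a point): Middle of the front rail's front face (faces the robot), at half its height. The rail is a steel bar 318 mm long, 12 mm thick, from z = 16 to 40 mm, along the rack's y; moves with the rail. It can be pushed anywhere on this face towards the rack's +x
- cam (a joint): Cam lever's angle: 0 = open (lever points to the rack's -y, away from the lane), grows clockwise seen from above to 1.571 = fully closed (lever points to the rack's -x, towards the robot). Stays where it is left. The hook starts to draw the rail at about 0.5 rad and holds it home from about 1.25 rad on. Pushing at the knob takes up to about 8 N
- cam_pivot (a point): Point on the cam's upright axis, at the height of the lever's top (62 mm above the worktop); fixed to the rack at its right end
- cam_knob (a point): Top centre of the upright round knob on the cam lever's end: 20 mm diameter, 40 mm tall (62 to 102 mm above the worktop), 65 mm from the cam's axis
- jar0: Clear glass spice jar with a red cap, 45 mm diameter, 108 mm tall; lies tipped over on the worktop at the left at the start, cap roughly towards the robot. Origin: centre of its foot; its z axis runs from foot to cap (level while it lies, up when it stands). Grasp round the body. May be absent
- jar1: Spice jar with an ochre cap, 42 mm diameter, 96 mm tall; lies tipped over on the worktop at the left at the start, cap roughly towards the robot. Origin: centre of its foot; its z axis runs from foot to cap (level while it lies, up when it stands). Grasp round the body. May be absent
- jar2: Another clear glass spice jar like jar0, 45 mm diameter, 108 mm tall; lies tipped over on the worktop at the left at the start, cap roughly towards the robot. Origin: centre of its foot; its z axis runs from foot to cap (level while it lies, up when it stands). Grasp round the body. May be absent
- stood0: A jar that may already be standing in one of the bays (only one of stood0 to stood3 is there; the others are absent): origin at the centre of its foot, z up. 43 mm diameter, 100 mm tall
- stood1: A jar that may already be standing in one of the bays (only one of stood0 to stood3 is there; the others are absent): origin at the centre of its foot, z up. 39 mm diameter, 88 mm tall
- stood2: A jar that may already be standing in one of the bays (only one of stood0 to stood3 is there; the others are absent): origin at the centre of its foot, z up. 45 mm diameter, 105 mm tall
- stood3: A jar that may already be standing in one of the bays (only one of stood0 to stood3 is there; the others are absent): origin at the centre of its foot, z up. 43 mm diameter, 112 mm tall
- mill: Bystander: wooden pepper mill, 58 mm diameter, 160 mm tall, standing; origin at its foot
- steel_tin: Bystander: plain steel tin, 64 mm diameter, 92 mm tall, standing; origin at its foot
- peeler: Peeler, 170 x 25 x 18 mm, at the start lying on the rack's base between the front rail and the jars, along the rail. Origin: under its middle; x axis from the handle to the blade. The black handle (24 mm wide, 17 mm high) spans x = -85 to +20 mm, the thinner blade end x = 15 to 85 mm
There are look-alikes about, which are no part of the job. Leave any pink look-alike of the jar1 alone.

How it is judged (in metres and radians):
On the way, in this order (a step that is already met when the one before it is completed fails the run):
1. every jar stands upright in a bay of its own, with the cam still open (angle between each of jar0, jar1, jar2's own z axis and vertical below 0.12 rad and z of jar0 in the frame of rack between 0.008 and 0.016 m and x of jar0 in the frame of rack between -0.06 and 0.02 m and (y of jar0 in the frame of rack between 0.091 and 0.131 m or y of jar0 in the frame of rack between 0.017 and 0.057 m or y of jar0 in the frame of rack between -0.057 and -0.017 m or y of jar0 in the frame of rack between -0.131 and -0.091 m) and z of jar1 in the frame of rack between 0.008 and 0.016 m and x of jar1 in the frame of rack between -0.06 and 0.02 m and (y of jar1 in the frame of rack between 0.091 and 0.131 m or y of jar1 in the frame of rack between 0.017 and 0.057 m or y of jar1 in the frame of rack between -0.057 and -0.017 m or y of jar1 in the frame of rack between -0.131 and -0.091 m) and z of jar2 in the frame of rack between 0.008 and 0.016 m and x of jar2 in the frame of rack between -0.06 and 0.02 m and (y of jar2 in the frame of rack between 0.091 and 0.131 m or y of jar2 in the frame of rack between 0.017 and 0.057 m or y of jar2 in the frame of rack between -0.057 and -0.017 m or y of jar2 in the frame of rack between -0.131 and -0.091 m) and linear speed of each of jar0, jar1, jar2 below 0.02 m/s and value of joint cam below 0.4 rad and value of joint gate above 0.012 m), for 0.2 s.
2. the front rail is pushed in against its buffers, with the cam still open (value of joint gate below 0.01 m and value of joint cam below 0.4 rad), for 0.1 s.
3. the cam is turned and has drawn the rail home (value of joint gate below 0.002 m and value of joint cam above 1.3 rad), for 0.2 s.
At the end, for the whole second after the job is handed in: All jars upright (0.12 rad) on the lane floor, at rest, within 20 mm of a bay middle along the lane; rail within 2 mm of home; cam at 1.3 rad or more; peeler on the worktop, its middle off the rack and not touching it; mill and tin upright, moved under 30 mm (all of step 3 and angle between each of jar0, jar1, jar2, stood0, stood1, stood2, stood3's own z axis and vertical below 0.12 rad and z of jar0 in the frame of rack between 0.008 and 0.016 m and x of jar0 in the frame of rack between -0.06 and 0.02 m and (y of jar0 in the frame of rack between 0.091 and 0.131 m or y of jar0 in the frame of rack between 0.017 and 0.057 m or y of jar0 in the frame of rack between -0.057 and -0.017 m or y of jar0 in the frame of rack between -0.131 and -0.091 m) and z of jar1 in the frame of rack between 0.008 and 0.016 m and x of jar1 in the frame of rack between -0.06 and 0.02 m and (y of jar1 in the frame of rack between 0.091 and 0.131 m or y of jar1 in the frame of rack between 0.017 and 0.057 m or y of jar1 in the frame of rack between -0.057 and -0.017 m or y of jar1 in the frame of rack between -0.131 and -0.091 m) and z of jar2 in the frame of rack between 0.008 and 0.016 m and x of jar2 in the frame of rack between -0.06 and 0.02 m and (y of jar2 in the frame of rack between 0.091 and 0.131 m or y of jar2 in the frame of rack between 0.017 and 0.057 m or y of jar2 in the frame of rack between -0.057 and -0.017 m or y of jar2 in the frame of rack between -0.131 and -0.091 m) and z of stood0 in the frame of rack between 0.008 and 0.016 m and x of stood0 in the frame of rack between -0.06 and 0.02 m and (y of stood0 in the frame of rack between 0.091 and 0.131 m or y of stood0 in the frame of rack between 0.017 and 0.057 m or y of stood0 in the frame of rack between -0.057 and -0.017 m or y of stood0 in the frame of rack between -0.131 and -0.091 m) and z of stood1 in the frame of rack between 0.008 and 0.016 m and x of stood1 in the frame of rack between -0.06 and 0.02 m and (y of stood1 in the frame of rack between 0.091 and 0.131 m or y of stood1 in the frame of rack between 0.017 and 0.057 m or y of stood1 in the frame of rack between -0.057 and -0.017 m or y of stood1 in the frame of rack between -0.131 and -0.091 m) and z of stood2 in the frame of rack between 0.008 and 0.016 m and x of stood2 in the frame of rack between -0.06 and 0.02 m and (y of stood2 in the frame of rack between 0.091 and 0.131 m or y of stood2 in the frame of rack between 0.017 and 0.057 m or y of stood2 in the frame of rack between -0.057 and -0.017 m or y of stood2 in the frame of rack between -0.131 and -0.091 m) and z of stood3 in the frame of rack between 0.008 and 0.016 m and x of stood3 in the frame of rack between -0.06 and 0.02 m and (y of stood3 in the frame of rack between 0.091 and 0.131 m or y of stood3 in the frame of rack between 0.017 and 0.057 m or y of stood3 in the frame of rack between -0.057 and -0.017 m or y of stood3 in the frame of rack between -0.131 and -0.091 m) and linear speed of each of jar0, jar1, jar2, stood0, stood1, stood2, stood3, peeler below 0.02 m/s and height (world z) of peeler between -0.004 and 0.035 m and contact force between peeler and rack below 0.05 N and (x of peeler in the frame of rack above 0.055 m or x of peeler in the frame of rack below -0.15 m or y of peeler in the frame of rack above 0.17 m or y of peeler in the frame of rack below -0.29 m) and distance of each of mill, steel_tin from where it was at the start of the episode below 0.03 m and angle between each of mill, steel_tin's own z axis and vertical below 0.3 rad).
Of stood0, stood1, stood2, stood3 only 1 to 1 are there at a start; the rules pass over those that are not, and their reading is None.
Of jar0, jar1, jar2 only 2 to 3 are there at a start; the rules pass over those that are not, and their reading is None.
At some moment in a run one of peeler may be knocked a few centimetres aside while the robot is not near it.
Once in a run the grip may slacken for a moment while it holds something.
It also fails if it takes over 208 s, if anything falls off the work surface, if the arm or the gripper's body presses on something with over 40 N, if the wrist force passes 120 N, or if a joint passes its speed limit or range.

## Working session

There is one attempt and no reset: what is moved stays moved. The work goes in short steps, Python scripts to look and compute and a tool call to move; the robot and the scene stay as the last step left them, time stands still between calls to the robot, and variables do not carry over. Pictures are saved under pics/ and viewed, at most 14 in all, crops included, and the job is handed in when it is done.

Besides the shell and the picture viewer there is one more tool, called in YAML: its name, and indented under it one key for each argument. jog_arm: Moves the arm, as the interface text tells. Its arguments: {"type":"object","properties":{"rows":{"type":"array","items":{"type":"array","items":{"type":"number"}}}},"required":["rows"]}

```bash
mkdir -p pics
cat > h.py <<'E'
import numpy as np, cv2
from cell import *
def Rq(q):
    w,x,y,z=q
    from scipy.spatial.transform import Rotation as R
    return R.from_quat([x,y,z,w]).as_matrix()
def snap(n,f):
    s=state(); im=camera(n); cv2.imwrite('pics/'+f,cv2.cvtColor(im,cv2.COLOR_RGB2BGR)); return s,im
def cam(n,s=None):
    c=get_calibration(n); f=192/np.tan(np.radians(c['fovy']/2))
    if n=='wrist':
        T=np.array(c['tool_from_camera']); R=Rq(s['eef_rot']); p=np.array(s['position'])
        Rw=R@T[:3,:3]; o=R@T[:3,3]+p
    else:
        Rw=np.array(c['R']).T; o=-Rw@np.array(c['t'])
    return f,c['cx'],c['cy'],Rw,o
def pt(n,u,v,z,s=None):
    f,cx,cy,Rw,o=cam(n,s); d=Rw@np.array([(u-cx)/f,(v-cy)/f,1]); return (o+d*(z-o[2])/d[2]).round(1)
def px(n,X,s=None):
    f,cx,cy,Rw,o=cam(n,s); c=Rw.T@(np.array(X)-o); return (f*c[:2]/c[2]+[cx,cy]).round(1)
E
python3 - <<'E'
from h import *
s,_=snap('top','top0.png');snap('scene','scene0.png')
print(s); print(tcp_to_grasp)
for n in('top','scene','wrist'):print(n,get_calibration(n))
E
```

```text
{'t': 0.0, 'joints': array([ 1.23163556e+00,  2.77140198e-01, -2.78937892e-02,  1.26799418e+00,
       -8.12897308e-06,  1.46741961e+00]), 'qvel': array([ 0.00183318, -0.00047637,  0.00068795, -0.00071451,  0.00192733,
        0.00139836]), 'joint_efforts': array([ 2.30316233e-03, -4.45513308e+01,  2.95198238e+01,  1.63711509e-02,
       -1.04776989e-04,  1.02201238e-05]), 'position': array([145.79324033, 607.11991758, 302.74896579]), 'eef_rot': array([-2.40942728e-04,  1.17619049e-01,  9.93058162e-01, -1.08960489e-03]), 'wrist_force': array([0.47986358, 0.13323112, 0.41940732]), 'wrist_torque': array([ 0.0188899 ,  0.01227712, -0.02609133]), 'gripper_force': 0.0, 'width': 85.25705142165745}
53.900000000000006
top {'fovy': 52.45309589142605, 'cx': 261.29530287454384, 'cy': 191.16935342249744, 'R': array([[ 0.02279984, -0.99973007, -0.00446668],
       [-0.998579  , -0.02255787, -0.04828165],
       [ 0.04816786,  0.00556114, -0.99882377]]), 't': array([ 145.71834613,  600.16571634, 1518.68084551])}
scene {'fovy': 44.43522995299089, 'cx': 256.0382992167936, 'cy': 197.42689331715712, 'R': array([[-0.99088324,  0.13414084,  0.01251543],
       [ 0.10306795,  0.81460586, -0.57078393],
       [-0.08676058, -0.56429029, -0.82100492]]), 't': array([ 573.53248087, -125.2355877 , 1969.18885033])}
wrist {'fovy': 66.16527345255835, 'cx': 256.95719985274394, 'cy': 191.00036063662088, 'tool_from_camera': array([[-1.92240788e-03, -9.57901472e-01, -2.87090709e-01,
         7.30779934e+01],
       [ 9.99997409e-01, -2.19137222e-03,  6.15539876e-04,
         1.04850677e+00],
       [-1.21874916e-03, -2.87088782e-01,  9.57903203e-01,
        -6.92616320e+01],
       [ 0.00000000e+00,  0.00000000e+00,  0.00000000e+00,
         1.00000000e+00]])}
```

View pics/top0.png

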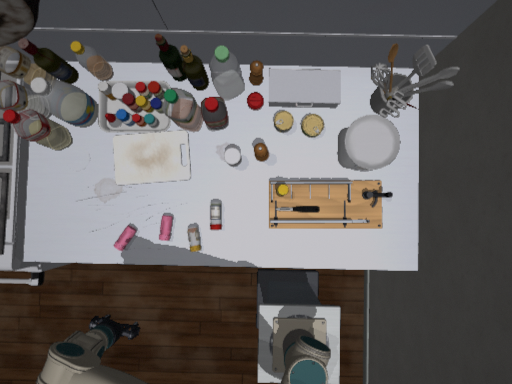

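View pics/scene0.png

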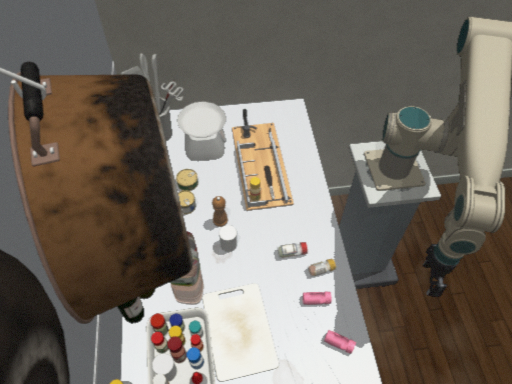

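Run:
```python
from h import *
im=cv2.imread('pics/top0.png')
a=cv2.resize(im[165:260,90:235],None,fx=5,fy=5,interpolation=2)
b=cv2.resize(im[165:240,255:400],None,fx=5,fy=5,interpolation=2)[:,:]
cv2.imwrite('pics/a.png',a);cv2.imwrite('pics/b.png',b)
print(px('top',[0,0,0]))
for n,u,v,z in[('rackTL',269,180,12),('rackTR',382,180,12),('rackBL',269,229,12),('rackBR',382,229,12),('jarred',216,215,22),('jaro',194,237,21),('pk',166,227,20),('mill',261,151,150),('tin',233,155,92),('stood',283,189,100)]:print(n,pt('top',u,v,z))
```

```text
[298.7 345.2]
rackTL [641.7 129.9  12. ]
rackTR [ 651.7 -315.4   12. ]
rackBL [449.  125.7  12. ]
rackBR [ 459.2 -316.9   12. ]
jarred [499.2 334.   22. ]
jaro [411.6 417.6  21. ]
pk [447.9 528.4  20. ]
mill [735.1 162.9 150. ]
tin [726.5 268.2  92. ]
stood [602.5  78.4 100. ]
```

View pics/a.png

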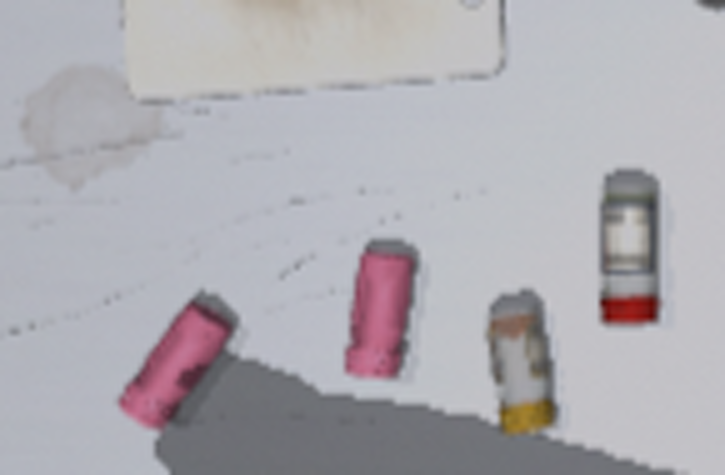

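View pics/b.png

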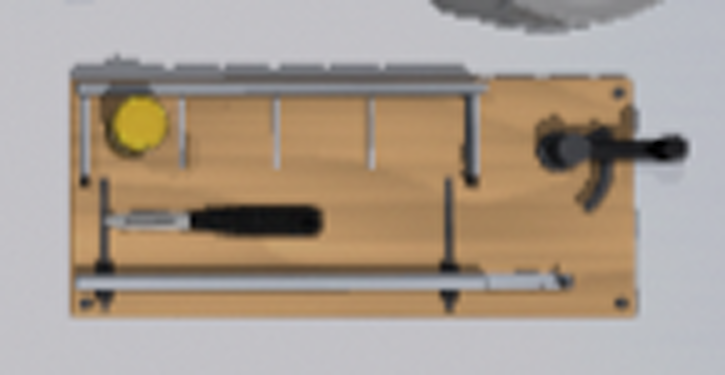

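```bash
cat >> h.py <<'E'
def plan(g,yaw=None,s=None):
    s=s or state(); R=Rq(s['eef_rot']); p=np.array(s['position'])
    y0=np.arctan2(R[1,0],R[0,0]); yaw=y0 if yaw is None else yaw
    roll=-((yaw-y0+np.pi)%(2*np.pi)-np.pi)
    d=np.array(g)+[0,0,tcp_to_grasp]-p; c,q=np.cos(yaw),np.sin(yaw)
    print('yaw',y0.round(3),'grasp',(p-[0,0,tcp_to_grasp]).round(1),'roll',roll.round(3),'n',(abs(roll)/.187).round(2),'d',np.round([c*d[0]+q*d[1],q*d[0]-c*d[1],-d[2]],1),'w',round(s['width'],1),'F',np.round(s['wrist_force'],1),'t',round(s['t'],1),'j6',s['joints'][5].round(2))
RO=np.array([597.7,-34.1]); YR=0.0226
def rk(x,y,z):
    c,q=np.cos(YR),np.sin(YR); return [RO[0]+c*x-q*y,RO[1]+q*x+c*y,z]
def inv(P):
    c,q=np.cos(YR),np.sin(YR); d=np.array(P[:2])-RO; return np.round([c*d[0]+q*d[1],-q*d[0]+c*d[1]],1)
E
python3 - <<'E'
from h import *
a=pt('top',319.4,209,20);b=pt('top',276.6,209,20);print(a,b,np.linalg.norm(a-b),inv(a),inv(b))
for v in(205,237):print(inv(pt('top',300,165+v/5,25)))
print('rail',inv(pt('top',320,165+282/5,40)),'rk stood',inv(pt('top',255+139/5,165+123/5,100)))
print('jars red foot,cap',pt('top',90+628/5,165+170/5,22),pt('top',90+630/5,165+323/5,22),'ochre',pt('top',90+518/5,165+292/5,21),pt('top',90+528/5,165+432/5,21))
plan([a[0],a[1]+65,130],1.593)
E
```

```text
[531.8 -69.5  20. ] [528.   97.8  20. ] 167.3431504424367 [-66.7 -33.9] [-66.7 133.4]
[-55.1  42.4]
[-80.   42.5]
rail [-114.5  -32.9] rk stood [  5.1 113.1]
jars red foot,cap [561.6 337.4  22. ] [442.4 332.4  22. ] ochre [464.4 420.8  21. ] [356.  409.6  21. ]
yaw 2.906 grasp [145.8 607.2 248.9] roll 1.313 n 7.02 d [-620.1  372.3  118.9] w 85.6 F [-0.2 -0.9  0.1] t 0.1 j6 1.47
```

jog_arm:
  rows:
    - [0,0,0,0.187,-0.2]
    - [0,0,0,0.187,-0.2]
    - [0,0,0,0.187,-0.2]
    - [0,0,0,0.187,-0.2]
    - [0,0,0,0.187,-0.2]

```text
t: 0.72
position: [145.9, 607.3, 303.2]
eef_rot: [0.0, 0.555, 0.832, -0.001]
wrist_force: [0.3, -0.6, 0.7]
width: 50.8
gripper_force: 0.0
```

jog_arm:
  rows:
    - [0,0,0,0.187,-0.2]
    - [0,0,0,0.187,-0.2]
    - [-50,30,0,0,-0.2]
    - [-50,30,0,0,-0.2]
    - [-50,30,0,0,-0.2]

```text
t: 1.35
position: [240.3, 458.5, 303.3]
eef_rot: [0.0, 0.698, 0.717, -0.0]
wrist_force: [0.9, -0.4, 0.4]
width: 51.2
gripper_force: 0.0
```

jog_arm:
  rows:
    - [-50,30,0,0,-0.2]
    - [-50,30,0,0,-0.2]
    - [-50,30,0,0,-0.2]
    - [-50,30,0,0,-0.2]
    - [-50,30,0,0,-0.2]

```text
t: 1.98
position: [396.8, 212.3, 303.7]
eef_rot: [-0.0, 0.698, 0.716, 0.0]
wrist_force: [0.4, 0.2, -0.5]
width: 51.1
gripper_force: 0.0
```

jog_arm:
  rows:
    - [-50,30,0,0,-0.2]
    - [-50,30,20,0,-0.2]
    - [-50,30,40,0,-0.2]
    - [-50,30,40,0,-0.2]
    - [-20,12,0,0,-0.2]

```text
t: 2.6
position: [525.3, 7.2, 209.9]
eef_rot: [-0.003, 0.699, 0.715, -0.002]
wrist_force: [-0.6, 0.7, -0.2]
width: 51.4
gripper_force: 0.0
```

Run:
```python
from h import *
s,_=snap('wrist','w1.png'); plan([531,-4,20],1.593,s)
for x,y in((-85,0),(20,0),(85,0)):print(px('wrist',rk(-67,50+x,20),s))
```

```text
yaw 1.594 grasp [525.3   7.2 156. ] roll 0.001 n 0.01 d [-11.3   5.5 136. ] w 51.4 F [-0.6  0.7 -0.2] t 2.6 j6 1.44
[262.7 263.5]
[263.2 158.5]
[263.6  80.5]
```

View pics/w1.png

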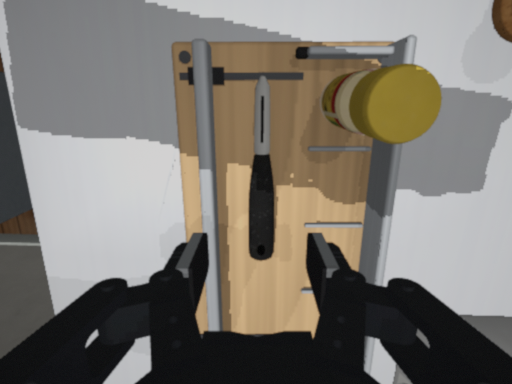

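jog_arm:
  rows:
    - [3,0,30,0,-0.2]
    - [0,0,40,0,-0.2]
    - [0,0,30,0,-0.2]
    - [0,0,10,0,-0.2]
    - [0,0,0,0,-0.2]

```text
t: 3.28
position: [526.8, 12.6, 103.8]
eef_rot: [0.0, 0.698, 0.717, 0.0]
wrist_force: [-0.7, -0.6, 0.2]
width: 51.2
gripper_force: 0.0
```

Run:
```python
from h import *
plan([531,-1,34],1.593)
```

```text
yaw 1.598 grasp [526.8  12.6  49.9] roll 0.005 n 0.02 d [-13.7   3.9  15.9] w 51.2 F [-0.7 -0.6  0.2] t 3.3 j6 1.45
```

jog_arm:
  rows:
    - [-13,4,8,0,-0.2]
    - [0,0,8,0,-0.2]
    - [0,0,0,0,0.8]
    - [0,0,0,0,0.8]
    - [0,0,0,0,0.8]

```text
t: 3.9
position: [531.1, -0.9, 87.4]
eef_rot: [0.0, 0.698, 0.716, 0.0]
wrist_force: [0.5, 0.1, 0.4]
width: 20.1
gripper_force: 58.7
```

jog_arm:
  rows:
    - [0,0,0,0,0.8]
    - [0,0,0,0,0.8]
    - [0,0,-20,0,0.8]
    - [0,0,-30,0,0.8]
    - [0,0,-30,0,0.8]

```text
t: 4.53
position: [530.5, -0.7, 167.5]
eef_rot: [-0.001, 0.698, 0.716, -0.0]
wrist_force: [0.1, -0.0, -0.4]
width: 20.0
gripper_force: 58.8
```

jog_arm:
  rows:
    - [45,-8,-10,0,0.8]
    - [45,-8,0,0,0.8]
    - [45,-8,0,0,0.8]
    - [45,-8,0,0,0.8]
    - [45,-8,0,0,0.8]

```text
t: 5.15
position: [484.4, 224.4, 177.0]
eef_rot: [-0.0, 0.698, 0.716, -0.0]
wrist_force: [0.8, -0.4, -0.6]
width: 20.1
gripper_force: 58.8
```

jog_arm:
  rows:
    - [0,0,0,-0.175,0.8]
    - [0,0,0,-0.175,0.8]
    - [0,0,0,-0.175,0.8]
    - [0,0,0,-0.175,0.8]
    - [0,0,0,-0.175,0.8]

```text
t: 5.78
position: [484.7, 223.0, 176.9]
eef_rot: [-0.0, 0.326, 0.945, -0.0]
wrist_force: [0.3, -0.3, -1.4]
width: 20.0
gripper_force: 58.8
```

jog_arm:
  rows:
    - [0,0,0,-0.175,0.8]
    - [0,0,0,-0.175,0.8]
    - [0,0,0,-0.175,0.8]
    - [0,0,0,-0.15,0.8]
    - [0,0,40,0,0.8]

```text
t: 6.4
position: [488.2, 224.1, 139.7]
eef_rot: [0.004, -0.003, 1.0, 0.001]
wrist_force: [1.0, -0.2, -1.2]
width: 19.9
gripper_force: 58.7
```

Run:
```python
from h import *
plan([490,225,23],3.14)
```

```text
yaw -3.135 grasp [488.2 224.1  85.8] roll 0.008 n 0.04 d [-1.8  0.9 62.8] w 19.9 F [ 1.  -0.2 -1.2] t 6.4 j6 0.3
```

jog_arm:
  rows:
    - [0,0,30,0,0.8]
    - [0,0,22,0,0.8]
    - [0,0,8,0,0.8]
    - [0,0,2,0,0.8]
    - [0,0,0,0,0]

```text
t: 7.02
position: [485.9, 223.3, 75.9]
eef_rot: [0.001, -0.003, 1.0, 0.0]
wrist_force: [-0.3, 0.2, 0.5]
width: 36.9
gripper_force: 0.0
```

jog_arm:
  rows:
    - [0,0,0,0,-0.2]
    - [0,0,0,0,-0.2]
    - [0,0,-30,0,-0.3]
    - [0,0,-40,0,-1]
    - [0,-20,-40,0,-1]

```text
t: 7.65
position: [485.4, 203.5, 186.5]
eef_rot: [0.0, -0.003, 1.0, 0.0]
wrist_force: [1.1, 0.6, -0.0]
width: 85.3
gripper_force: 0.0
```

jog_arm:
  rows:
    - [0,40,0,0,-1]
    - [2,45,0,0,-1]
    - [2,45,0,0,-1]
    - [0,0,0,0,-1]
    - [0,0,0,0,-1]

```text
t: 8.28
position: [480.3, 332.7, 185.1]
eef_rot: [-0.0, -0.003, 1.0, -0.0]
wrist_force: [0.6, 0.0, -0.2]
width: 85.5
gripper_force: 0.0
```

Run:
```python
from h import *
s,_=snap('wrist','w2.png'); plan([480,334,23],3.14+.04,s)
for x in (448,480,556):print(px('wrist',[x,334,22],s))
snap('top','t2.png')
```

```text
yaw -3.136 grasp [480.3 332.7 131.2] roll -0.033 n 0.18 d [  0.3   1.3 108.2] w 85.5 F [ 0.6  0.  -0.2] t 8.3 j6 0.49
[257.4 155.9]
[257.3 194.4]
[256.9 275. ]
```

View pics/w2.png

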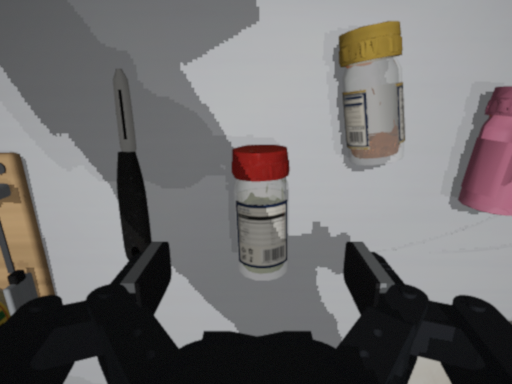

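jog_arm:
  rows:
    - [0,1,35,-0.033,-1]
    - [0,0,40,0,-1]
    - [0,0,25,0,-1]
    - [0,0,6,0,-1]
    - [0,0,0,0,0.4]

```text
t: 9.0
position: [480.9, 333.4, 79.5]
eef_rot: [-0.0, -0.019, 1.0, -0.0]
wrist_force: [0.3, 1.0, 0.7]
width: 70.1
gripper_force: 0.0
```

jog_arm:
  rows:
    - [0,0,0,0,0.4]
    - [0,0,0,0,0.4]
    - [0,0,0,0,0.4]
    - [0,0,-20,0,0.4]
    - [0,0,-20,0,0.4]

```text
t: 9.62
position: [480.0, 333.8, 119.3]
eef_rot: [-0.001, -0.019, 1.0, -0.0]
wrist_force: [1.3, -0.2, -0.7]
width: 41.9
gripper_force: 61.1
```

jog_arm:
  rows:
    - [0,0,-30,0,0.4]
    - [0,0,-30,0,0.4]
    - [0,0,-20,0,0.4]
    - [0,0,0,0,0.4]
    - [0,0,0,0,0.4]

```text
t: 10.25
position: [479.9, 333.7, 198.2]
eef_rot: [-0.001, -0.019, 1.0, -0.0]
wrist_force: [-0.0, -0.4, -1.9]
width: 41.9
gripper_force: 61.2
```

Run:
```python
from h import *
s,_=snap('wrist','w3.png'); plan([480,334,23],3.14+.04,s)
```

```text
yaw -3.103 grasp [479.9 333.7 144.3] roll -0.0 n 0.0 d [-1.000e-01  3.000e-01  1.213e+02] w 41.9 F [-0.  -0.4 -1.9] t 10.2 j6 0.46
```

View pics/w3.png

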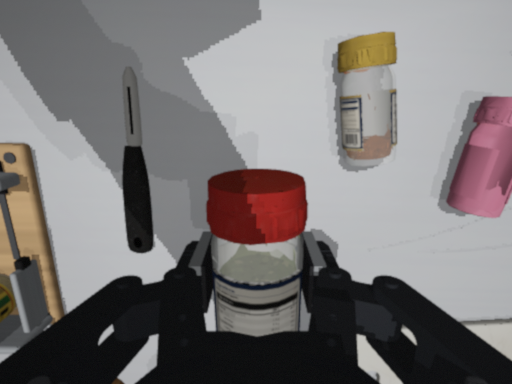

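```bash
cat >> h.py <<'E'
def tilt(s,L,r):
    p=np.array(s['position']);R=Rq(s['eef_rot'])
    for a in range(0,91,10):
        t=np.radians(a); ax=np.array([np.cos(t),0,-np.sin(t)]);n=np.array([np.sin(t),0,np.cos(t)])
        g=np.array([0,0,54.]); f=lambda v:px('wrist',R@v+p,s)
        print(a,'cap far/near rim',f(g+ax*L-n*r),f(g+ax*L+n*r),'side',f(g+ax*L+[0,r,0]))
E
python3 - <<'E'
from h import *
tilt(state(),32,22)
E
```

```text
0 cap far/near rim [254.1 218. ] [254.8 185.8] side [304.4 199.2]
10 cap far/near rim [254.  234.8] [254.7 182.5] side [306.4 204.4]
20 cap far/near rim [254.  253.8] [254.6 181.3] side [308.4 212.1]
30 cap far/near rim [254.  274.1] [254.5 182.8] side [310.3 222.3]
40 cap far/near rim [254.  294.3] [254.4 187.1] side [312.  234.8]
50 cap far/near rim [254.1 313.2] [254.3 194.6] side [313.3 249.1]
60 cap far/near rim [254.2 329.6] [254.2 205.4] side [314.3 264.5]
70 cap far/near rim [254.3 342.6] [254.1 219.6] side [314.7 280.2]
80 cap far/near rim [254.4 351.8] [254.  236.6] side [314.7 295.4]
90 cap far/near rim [254.5 357. ] [254.  255.8] side [314.1 309.2]
```

jog_arm:
  rows:
    - [0,0,40,0,0.4]
    - [0,0,40,0,0.4]
    - [0,0,20,0,0.3]
    - [0,0,5,0,0.2]
    - [0,0,0,0,0.2]

```text
t: 10.92
position: [480.3, 333.8, 93.7]
eef_rot: [-0.001, -0.019, 1.0, -0.0]
wrist_force: [0.1, -0.6, -0.5]
width: 42.1
gripper_force: 61.1
```

jog_arm:
  rows:
    - [0,0,0,0,0.12]
    - [0,0,0,0,0.12]

```text
t: 11.18
position: [481.4, 334.4, 95.4]
eef_rot: [0.001, -0.019, 1.0, 0.001]
wrist_force: [0.5, 0.6, -0.8]
width: 41.8
gripper_force: 61.1
```

jog_arm:
  rows:
    - [0,0,0,0,0.07]
    - [0,0,0,0,0.07]

```text
t: 11.42
position: [480.7, 334.1, 94.6]
eef_rot: [0.0, -0.019, 1.0, 0.0]
wrist_force: [0.2, -0.1, -0.9]
width: 41.8
gripper_force: 61.1
```

jog_arm:
  rows:
    - [0,0,0,0,0.04]
    - [0,0,0,0,0.04]

```text
t: 11.68
position: [480.6, 334.0, 94.2]
eef_rot: [-0.0, -0.019, 1.0, -0.0]
wrist_force: [1.4, 0.3, -1.1]
width: 42.3
gripper_force: 61.1
```

jog_arm:
  rows:
    - [0,0,10,0,0.04]
    - [0,0,3,0,0.02]
    - [0,0,0,0,0.01]

```text
t: 12.05
position: [480.3, 333.8, 80.9]
eef_rot: [-0.0, -0.019, 1.0, -0.0]
wrist_force: [-1.1, -0.4, 0.7]
width: 42.5
gripper_force: 30.5
```

jog_arm:
  rows:
    - [0,0,0,0,0.0]
    - [0,0,0,0,0.0]

```text
t: 12.3
position: [480.5, 333.9, 80.9]
eef_rot: [-0.0, -0.019, 1.0, -0.0]
wrist_force: [0.2, 0.1, -0.6]
width: 42.9
gripper_force: 13.5
```

jog_arm:
  rows:
    - [0,0,0,0,-0.01]
    - [0,0,0,0,-0.01]

```text
t: 12.55
position: [480.7, 334.0, 81.3]
eef_rot: [0.0, -0.019, 1.0, 0.0]
wrist_force: [0.3, -0.9, 0.2]
width: 42.9
gripper_force: 0.2
```

jog_arm:
  rows:
    - [0,0,0,0,-0.02]
    - [0,0,0,0,-0.02]

```text
t: 12.8
position: [480.8, 334.1, 81.4]
eef_rot: [0.0, -0.019, 1.0, 0.0]
wrist_force: [-0.3, 0.0, 0.0]
width: 43.5
gripper_force: 0.0
```

jog_arm:
  rows:
    - [0,0,0,0,-0.03]
    - [0,0,0,0,-0.03]

```text
t: 13.05
position: [480.6, 334.0, 81.2]
eef_rot: [0.0, -0.019, 1.0, -0.0]
wrist_force: [0.6, -0.5, 1.5]
width: 44.1
gripper_force: 0.0
```

jog_arm:
  rows:
    - [0,0,3,0,-0.02]
    - [0,0,0,0,0.0]
    - [0,0,0,0,-0.005]
    - [0,0,0,0,-0.005]

```text
t: 13.55
position: [480.5, 333.9, 78.1]
eef_rot: [-0.0, -0.019, 1.0, -0.0]
wrist_force: [1.6, -0.1, -0.4]
width: 43.1
gripper_force: 4.7
```

jog_arm:
  rows:
    - [-4,0,-9,0,-0.005]
    - [-5,0,-9,0,-0.005]
    - [-6,0,-8,0,-0.005]
    - [-6,0,-8,0,-0.005]
    - [0,0,0,0,-0.005]

```text
t: 14.18
position: [503.1, 335.2, 113.5]
eef_rot: [0.001, -0.019, 1.0, 0.001]
wrist_force: [-0.1, -0.2, -1.6]
width: 42.8
gripper_force: 4.7
```

Run:
```python
from h import *
s,im=snap('wrist','w4.png'); plan([480,334,23],3.14+.04,s)
cap=(im[:,:,0].astype(int)>130)&(im[:,:,1]<70); v,u=np.where(cap); print(u.min(),u.max(),v.min(),v.max(),[ (u[v==r].min(),u[v==r].max()) for r in range(v.min(),v.max(),8)])
tilt(s,32,22)
```

```text
yaw -3.104 grasp [503.1 335.2  59.6] roll -0.001 n 0.0 d [23.1 -0.3 36.6] w 42.8 F [-0.1 -0.2 -1.6] t 14.2 j6 0.44
248 303 192 244 [(np.int64(292), np.int64(298)), (np.int64(249), np.int64(297)), (np.int64(254), np.int64(296)), (np.int64(259), np.int64(303)), (np.int64(264), np.int64(302)), (np.int64(269), np.int64(298)), (np.int64(269), np.int64(289))]
0 cap far/near rim [254.1 218. ] [254.8 185.8] side [304.5 199.2]
10 cap far/near rim [254.  234.8] [254.7 182.5] side [306.4 204.4]
20 cap far/near rim [254.  253.8] [254.6 181.3] side [308.4 212.1]
30 cap far/near rim [254.  274.1] [254.5 182.8] side [310.3 222.4]
40 cap far/near rim [254.  294.3] [254.4 187.1] side [312.  234.8]
50 cap far/near rim [254.1 313.3] [254.3 194.6] side [313.3 249.1]
60 cap far/near rim [254.2 329.6] [254.2 205.4] side [314.3 264.5]
70 cap far/near rim [254.3 342.7] [254.1 219.6] side [314.7 280.2]
80 cap far/near rim [254.4 351.8] [254.  236.6] side [314.7 295.4]
90 cap far/near rim [254.5 357. ] [254.  255.8] side [314.1 309.2]
```

View pics/w4.png

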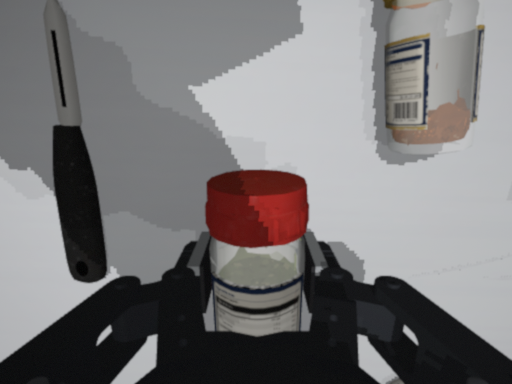

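jog_arm:
  rows:
    - [0,0,18,0,-0.005]
    - [0,0,14,0,-0.005]
    - [0,0,3,0,-0.05]
    - [0,0,0,0,-0.3]
    - [0,0,0,0,-0.3]

```text
t: 14.85
position: [502.0, 335.1, 77.7]
eef_rot: [0.0, -0.019, 1.0, 0.0]
wrist_force: [-0.3, -0.3, -0.4]
width: 55.3
gripper_force: 0.0
```

jog_arm:
  rows:
    - [13,0,0,0,-0.3]
    - [13,0,0,0,-0.3]
    - [0,0,0,0,-0.1]
    - [0,0,0,0,-0.06]
    - [0,0,0,0,-0.06]

```text
t: 15.48
position: [476.0, 333.9, 77.4]
eef_rot: [0.0, -0.019, 1.0, 0.0]
wrist_force: [-0.5, -0.7, 0.7]
width: 45.6
gripper_force: 0.1
```

jog_arm:
  rows:
    - [0,0,0,0,-0.04]
    - [0,0,0,0,-0.04]

```text
t: 15.72
position: [476.0, 333.9, 77.4]
eef_rot: [0.0, -0.019, 1.0, 0.0]
wrist_force: [-0.1, 0.5, 1.8]
width: 44.5
gripper_force: 4.6
```

jog_arm:
  rows:
    - [0,0,0,0,-0.02]
    - [0,0,0,0,-0.02]

```text
t: 15.98
position: [475.9, 333.9, 77.4]
eef_rot: [0.0, -0.019, 1.0, 0.0]
wrist_force: [-0.3, -0.3, 2.6]
width: 44.2
gripper_force: 20.6
```

jog_arm:
  rows:
    - [0,0,0,0,-0.01]
    - [0,0,0,0,-0.01]

```text
t: 16.23
position: [475.9, 333.9, 77.5]
eef_rot: [0.0, -0.019, 1.0, 0.0]
wrist_force: [0.9, -0.8, 2.9]
width: 43.9
gripper_force: 29.3
```

jog_arm:
  rows:
    - [0,0,0,0,-0.041]
    - [0,0,0,0,-0.041]
    - [0,0,-10,0,-0.041]
    - [0,0,-20,0,-0.041]
    - [0,0,0,0,-0.041]

```text
t: 16.85
position: [476.2, 334.3, 108.5]
eef_rot: [0.001, -0.019, 1.0, 0.001]
wrist_force: [-0.1, 0.4, -1.0]
width: 44.7
gripper_force: 5.2
```

jog_arm:
  rows:
    - [0,0,-20,0,-0.041]
    - [0,0,-20,0,-0.041]
    - [0,0,-25,0,-0.041]
    - [0,0,0,0,-0.041]
    - [0,0,0,0,-0.041]

```text
t: 17.48
position: [474.8, 333.4, 170.8]
eef_rot: [-0.001, -0.019, 1.0, -0.0]
wrist_force: [-0.2, -0.5, -1.6]
width: 44.0
gripper_force: 6.0
```

```bash
cat >> h.py <<'E'
def red(im):
    cap=(im[:,:,0].astype(int)>90)&(im[:,:,1]<60)&(im[:,:,2]<60); cap[:, :180]=0;cap[:,340:]=0; v,u=np.where(cap); print('red',u.min(),u.max(),v.min(),v.max(),len(u))
E
python3 - <<'E'
from h import *
s,im=snap('wrist','w5.png'); plan([480,334,23],3.14+.04,s); red(im)
tilt(s,5,22)
E
```

```text
yaw -3.103 grasp [474.8 333.4 116.9] roll -0.0 n 0.0 d [-5.3  0.4 93.9] w 44.0 F [-0.2 -0.5 -1.6] t 17.5 j6 0.46
red 214 305 202 302 2786
0 cap far/near rim [254.4 281.7] [255.  234.1] side [301.9 254.1]
10 cap far/near rim [254.4 291. ] [255.  228.6] side [302.1 255.2]
20 cap far/near rim [254.5 299.2] [254.9 223.9] side [302.4 256.5]
30 cap far/near rim [254.5 305.9] [254.9 220.1] side [302.6 258.1]
40 cap far/near rim [254.6 310.9] [254.8 217.4] side [302.8 259.9]
50 cap far/near rim [254.7 314.2] [254.7 215.9] side [302.9 261.8]
60 cap far/near rim [254.7 315.6] [254.7 215.9] side [303.  263.7]
70 cap far/near rim [254.8 315.3] [254.6 217.2] side [303.1 265.7]
80 cap far/near rim [254.9 313.4] [254.6 220.2] side [303.1 267.6]
90 cap far/near rim [254.9 310.1] [254.5 224.8] side [303.  269.4]
```

View pics/w5.png

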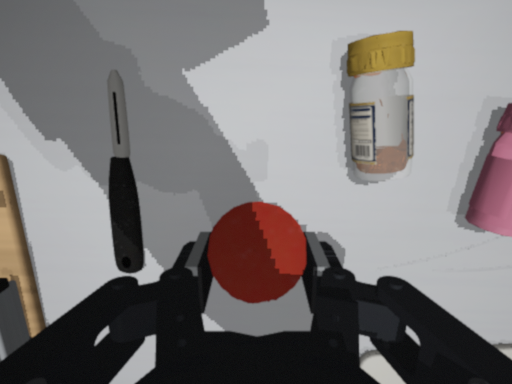

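jog_arm:
  rows:
    - [0,0,10,0,-0.041]
    - [0,0,4,0,-0.041]
    - [0,0,0,0,-0.044]
    - [0,0,0,0,-0.046]
    - [0,0,0,0,-0.046]

```text
t: 18.15
position: [475.8, 333.9, 158.5]
eef_rot: [0.0, -0.019, 1.0, 0.0]
wrist_force: [-0.5, -0.6, -0.9]
width: 44.3
gripper_force: 1.0
```

Run:
```python
from h import *
s,im=snap('wrist','w6.png'); plan([480,334,23],3.14+.04,s); red(im)
```

```text
yaw -3.103 grasp [475.8 333.9 104.6] roll -0.0 n 0.0 d [-4.2 -0.1 81.6] w 44.3 F [-0.5 -0.6 -0.9] t 18.1 j6 0.46
red 211 304 196 295 6575
```

```bash
cat >> h.py <<'E'
def fit(s,far,near,r):
    from scipy.optimize import least_squares
    p=np.array(s['position']);R=Rq(s['eef_rot'])
    def F(q):
        t,dx=q[0],q[1]; n=np.array([np.sin(t),0,np.cos(t)]); c=np.array([dx,0,54.])+L*np.array([np.cos(t),0,-np.sin(t)])
        f=lambda v:px2(R@v+p,s)
        return [f(c-n*r)-far,f(c+n*r)-near]
    def px2(X,s):
        f,cx,cy,Rw,o=C; c=Rw.T@(X-o); return f*c[1]/c[2]+cy
    C=cam('wrist',s)
    for L in(0,5,10,15,20):
        for t0 in (.3,1.5):
            q=least_squares(F,[t0,0]); print(L,np.degrees(q.x[0]).round(),q.x[1].round(1),q.cost.round(2))
E
python3 - <<'E'
from h import *
s=state(); fit(s,295,196,22.5)
im=cv2.imread('pics/w6.png')[160:384,150:370]; cv2.imwrite('pics/w6c.png',cv2.resize(im,None,fx=2,fy=2))
E
```

```text
0 66.0 10.1 0.0
0 66.0 10.1 0.0
5 48.0 9.8 0.0
5 48.0 9.8 0.0
10 43.0 7.8 0.0
10 43.0 7.8 0.0
15 39.0 5.1 0.0
15 39.0 5.1 0.0
20 37.0 2.1 0.0
20 37.0 2.1 0.0
```

View pics/w6c.png

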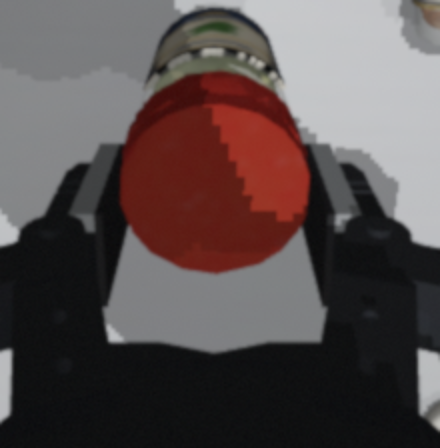

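Run:
```python
from h import *
s=state(); fit(s,296,208,22.5)
p=np.array(s['position']);R=Rq(s['eef_rot'])
# body direction: predicted row of near rim of foot end & label for tilts
for a in(60,75,90,100,110,120):
    t=np.radians(a);ax=np.array([np.cos(t),0,-np.sin(t)]);n=np.array([np.sin(t),0,np.cos(t)])
    c=np.array([0,0,54.])+ax*6
    print(a,[px('wrist',R@(c-ax*k+n*22)+p,s)[1] for k in(0,20,50,80,108)])
```

```text
0 34.0 8.5 0.0
0 88.0 5.2 0.0
5 32.0 5.8 0.0
5 93.0 7.9 0.0
10 30.0 2.8 0.0
10 96.0 11.2 0.0
15 28.0 -0.6 0.0
15 28.0 -0.6 0.0
20 27.0 -4.1 0.0
20 27.0 -4.1 0.0
60 [np.float64(215.5), np.float64(221.1), np.float64(227.3), np.float64(231.8), np.float64(235.0)]
75 [np.float64(218.8), np.float64(214.0), np.float64(208.8), np.float64(205.0), np.float64(202.4)]
90 [np.float64(225.7), np.float64(209.6), np.float64(192.0), np.float64(179.4), np.float64(170.4)]
100 [np.float64(232.3), np.float64(208.4), np.float64(182.0), np.float64(162.9), np.float64(149.3)]
110 [np.float64(240.3), np.float64(208.8), np.float64(173.4), np.float64(147.1), np.float64(128.1)]
120 [np.float64(249.5), np.float64(211.1), np.float64(166.3), np.float64(132.2), np.float64(106.9)]
```

jog_arm:
  rows:
    - [0,0,2,0,-0.046]
    - [0,0,2,0,-0.046]
    - [0,0,0,0,-0.03]
    - [0,0,0,0,0.2]
    - [0,0,0,0,0.3]

```text
t: 18.82
position: [476.0, 334.0, 154.9]
eef_rot: [0.001, -0.019, 1.0, 0.0]
wrist_force: [-0.6, -0.8, 5.3]
width: 42.9
gripper_force: 60.5
```

jog_arm:
  rows:
    - [0,0,-15,0,0.3]
    - [0,0,-25,0,0.3]
    - [0,0,-25,0,0.3]
    - [0,0,0,0,0.3]
    - [0,0,0,0,0.3]

```text
t: 19.45
position: [475.1, 333.5, 218.4]
eef_rot: [-0.001, -0.019, 1.0, -0.0]
wrist_force: [0.2, 0.0, -2.0]
width: 43.1
gripper_force: 61.0
```

Run:
```python
from h import *
s,im=snap('wrist','w7.png'); red(im); g=rk(3,37,168); g[0]-=60; plan(g,-3.104,s)
im=im[120:384,130:390,::-1]; cv2.imwrite('pics/w7c.png',cv2.resize(im,None,fx=2,fy=2))
```

```text
red 211 305 196 297 3358
yaw -3.103 grasp [475.1 333.5 164.5] roll 0.001 n 0.0 d [ -52.3 -332.7   -3.5] w 43.1 F [ 0.2  0.  -2. ] t 19.4 j6 0.46
```

View pics/w7c.png

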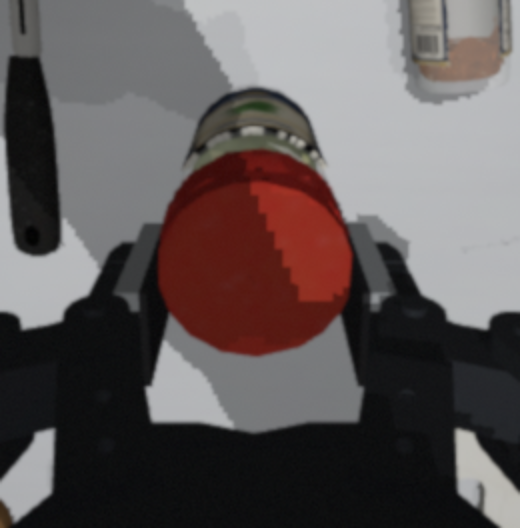

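jog_arm:
  rows:
    - [-5,-35,-5,0,0.3]
    - [-5,-45,0,0,0.3]
    - [-5,-45,0,0,0.3]
    - [-6,-45,0,0,0.3]
    - [-6,-45,0,0,0.3]

```text
t: 20.12
position: [509.9, 118.5, 222.7]
eef_rot: [-0.001, -0.019, 1.0, -0.0]
wrist_force: [0.2, -0.4, -1.0]
width: 43.3
gripper_force: 61.2
```

jog_arm:
  rows:
    - [-6,-45,0,0,0.3]
    - [-6,-40,0,0,0.3]
    - [-6,-28,0,0,0.3]
    - [-6,0,0,0,0.3]
    - [0,0,0,0,0.3]

```text
t: 20.75
position: [538.8, 8.3, 223.3]
eef_rot: [-0.001, -0.019, 1.0, 0.0]
wrist_force: [0.3, -0.4, -1.1]
width: 43.0
gripper_force: 61.3
```

Run:
```python
from h import *
s,im=snap('wrist','w8.png'); red(im); plan(rk(3,37,113),-3.104,s)
```

```text
red 209 304 195 297 7065
yaw -3.103 grasp [538.8   8.3 169.4] roll 0.001 n 0.0 d [-60.8  -7.7  56.4] w 43.0 F [ 0.3 -0.4 -1.1] t 20.8 j6 -0.14
```

jog_arm:
  rows:
    - [-25,-8,0,0,0.3]
    - [-36,0,0,0,0.3]
    - [0,0,0,0,0.3]
    - [0,0,25,0,0.3]
    - [0,0,18,0,0.3]

```text
t: 21.42
position: [598.8, 3.3, 179.9]
eef_rot: [-0.001, -0.02, 1.0, 0.0]
wrist_force: [0.0, -0.0, -1.9]
width: 42.7
gripper_force: 61.3
```

Run:
```python
from h import *
s=state(); plan(rk(3,37,113),-3.104,s); print(inv(s['position']))
```

```text
yaw -3.102 grasp [598.8   3.3 126. ] roll 0.002 n 0.01 d [-1.  -0.4 13. ] w 42.7 F [ 0.  -0.  -1.9] t 21.4 j6 -0.14
[ 2.  37.4]
```

jog_arm:
  rows:
    - [0,0,5,0,0.3]
    - [0,0,4,0,0.3]
    - [0,0,3,0,0.3]
    - [0,0,1.5,0,0.3]
    - [0,0,0,0,0.3]

```text
t: 22.05
position: [600.5, 2.2, 168.0]
eef_rot: [0.0, -0.019, 1.0, -0.0]
wrist_force: [-0.2, 0.1, -1.3]
width: 42.9
gripper_force: 61.3
```

Run:
```python
from h import *
s=state(); plan(rk(3,37,113),-3.104,s); print(inv(s['position']))
```

```text
yaw -3.103 grasp [600.5   2.2 114.1] roll 0.001 n 0.0 d [0.6 0.7 1.1] w 42.9 F [-0.2  0.1 -1.3] t 22.1 j6 -0.14
[ 3.6 36.3]
```

jog_arm:
  rows:
    - [0,0,2,0,0.3]
    - [0,0,0,0,0.0]
    - [0,0,0,0,-0.04]
    - [0,0,0,0,-0.06]
    - [0,0,0,0,-0.1]

```text
t: 22.68
position: [600.1, 2.3, 165.3]
eef_rot: [-0.0, -0.019, 1.0, 0.0]
wrist_force: [1.1, -0.1, -0.6]
width: 47.1
gripper_force: 0.0
```

jog_arm:
  rows:
    - [0,0,0,0,-0.2]
    - [0,0,0,0,-0.25]
    - [0,0,-15,0,-0.25]
    - [0,0,-30,0,-0.25]
    - [0,0,-40,0,-0.25]

```text
t: 23.3
position: [599.8, 2.4, 251.6]
eef_rot: [-0.001, -0.019, 1.0, 0.0]
wrist_force: [1.1, -0.1, -0.2]
width: 53.2
gripper_force: 0.0
```

Run:
```python
from h import *
snap('top','t8.png')
im=cv2.imread('pics/t8.png')
# ochre jar now
h=cv2.cvtColor(im,cv2.COLOR_BGR2HSV)
m=((h[:,:,0]>18)&(h[:,:,0]<30)&(h[:,:,1]>150)&(h[:,:,2]>110)).astype(np.uint8)
n,l,st,c=cv2.connectedComponentsWithStats(m)
for i in range(1,n):
    if st[i,4]>8:print('ochre',st[i],c[i].round(1))
m=(((h[:,:,0]<5)|(h[:,:,0]>176))&(h[:,:,1]>170)&(h[:,:,2]>90)).astype(np.uint8)
n,l,st,c=cv2.connectedComponentsWithStats(m)
for i in range(1,n):
    if st[i,4]>8 and c[i][0]>200:print('red',st[i],c[i].round(1),inv(pt('top',*c[i],120)))
plan([0,0,0])
s,im=snap('wrist','w9.png'); red(im)
cv2.imwrite('pics/w9v.png',cv2.hconcat([im[:,:,::-1],cv2.resize(cv2.imread('pics/t8.png')[150:270,170:400],None,fx=1.6,fy=3.2)[:384,:280]]))
```

```text
ochre [71 41 10 11 85] [75.5 46. ]
ochre [136  96  10  10  80] [140.3 100.3]
ochre [279 185   9  10  69] [282.8 189.1]
ochre [190 246  10   5  36] [194.5 248. ]
red [248  93  15  16 197] [254.9 100.3] [335.4 216.8]
red [205  97  13  13 135] [210.8 103.1] [325. 380.]
yaw -3.103 grasp [603.1   2.1 204.8] roll -0.0 n 0.0 d [602.8  21.  204.8] w 53.6 F [2.2 0.3 4.1] t 23.4 j6 -0.14
red 229 287 155 216 2602
```

View pics/w9v.png

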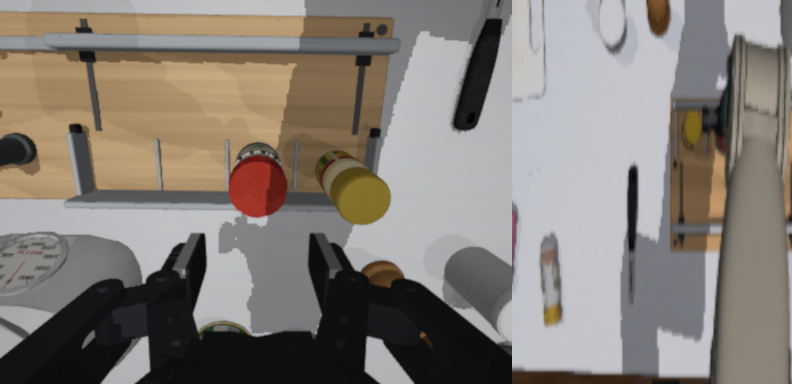

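Run:
```python
from h import *
s=state()
print(inv(pt('wrist',257.5,187,120,s)), inv(pt('wrist',362,197,112,s)))
# ochre: jar foot/cap from w2/t8
im=cv2.imread('pics/t8.png');
a=np.array([pt('top',194.5,248,21)]);print(a)
h=cv2.cvtColor(im,cv2.COLOR_BGR2HSV)
for r in range(218,254,2):print(r,[tuple(map(int,im[r,c])) for c in (186,190,194,198,202)])
```

```text
[-5.6 37. ] [  3.6 117.1]
[[369.  414.3  21. ]]
218 [(201, 196, 195), (202, 196, 196), (201, 196, 195), (201, 196, 196), (201, 196, 196)]
220 [(201, 196, 195), (201, 197, 196), (201, 196, 196), (202, 197, 197), (201, 196, 197)]
222 [(201, 197, 195), (202, 196, 195), (180, 175, 174), (202, 197, 197), (201, 195, 197)]
224 [(201, 196, 195), (124, 119, 117), (125, 119, 117), (185, 180, 181), (201, 196, 196)]
226 [(201, 196, 195), (127, 123, 121), (131, 127, 125), (140, 135, 133), (201, 196, 196)]
228 [(197, 193, 190), (120, 123, 136), (87, 99, 126), (124, 118, 116), (201, 196, 197)]
230 [(195, 191, 190), (90, 100, 126), (82, 99, 132), (111, 107, 106), (201, 196, 196)]
232 [(192, 187, 187), (125, 129, 141), (144, 147, 155), (95, 95, 96), (200, 195, 196)]
234 [(200, 195, 196), (152, 151, 151), (158, 158, 160), (102, 106, 109), (202, 197, 198)]
236 [(201, 196, 196), (141, 140, 140), (161, 161, 162), (97, 101, 103), (201, 196, 197)]
238 [(201, 196, 195), (125, 123, 121), (166, 165, 166), (82, 85, 86), (199, 193, 193)]
240 [(201, 196, 195), (113, 115, 117), (169, 165, 166), (114, 120, 122), (196, 189, 188)]
242 [(200, 195, 194), (163, 161, 158), (171, 166, 165), (145, 143, 140), (193, 185, 184)]
244 [(201, 196, 196), (147, 145, 145), (164, 161, 165), (113, 119, 125), (199, 193, 193)]
246 [(201, 196, 196), (84, 103, 115), (60, 127, 155), (37, 98, 123), (192, 184, 181)]
248 [(200, 195, 195), (48, 104, 126), (46, 128, 160), (37, 101, 127), (192, 184, 181)]
250 [(201, 197, 196), (102, 121, 132), (47, 124, 157), (100, 125, 140), (193, 185, 182)]
252 [(200, 195, 194), (197, 193, 193), (201, 196, 197), (197, 189, 189), (201, 196, 197)]
```

jog_arm:
  rows:
    - [20,35,-5,0,-0.3]
    - [24,48,-5,0,-1]
    - [24,48,0,0,-1]
    - [24,48,0,0,-1]
    - [24,48,0,0,-1]

```text
t: 24.02
position: [474.9, 226.1, 261.3]
eef_rot: [0.001, -0.019, 1.0, 0.0]
wrist_force: [0.3, 0.6, -0.4]
width: 85.5
gripper_force: 0.0
```

jog_arm:
  rows:
    - [24,48,20,-0.06,-1]
    - [24,48,20,0,-1]
    - [24,48,20,0,-1]
    - [20,40,20,0,-1]
    - [0,0,0,0,-1]

```text
t: 24.65
position: [366.3, 401.7, 179.3]
eef_rot: [-0.001, -0.051, 0.999, -0.001]
wrist_force: [-0.5, -1.5, 1.0]
width: 85.1
gripper_force: 0.0
```

Run:
```python
from h import *
s,im=snap('wrist','w10.png'); plan([368,414,24],None,s)
h=cv2.cvtColor(im,cv2.COLOR_RGB2HSV)
m=((h[:,:,0]>15)&(h[:,:,0]<30)&(h[:,:,1]>140)&(h[:,:,2]>80)).astype(np.uint8)
n,l,st,c=cv2.connectedComponentsWithStats(m)
for i in range(1,n):
    if st[i,4]>100:
        x,y,w,hh,A=st[i]; print(st[i],c[i],'centre@21',pt('wrist',*c[i],30,s),'top edge',pt('wrist',x+w/2,y,21,s))
for n,q in(('foot est',[460,421,21]),('cap',[362,412,21])):print(n,px('wrist',q,s))
cv2.imwrite('pics/w10v.png',im[:,:,::-1])
```

```text
yaw -3.039 grasp [366.3 401.7 125.4] roll -0.0 n 0.0 d [ -2.9  12.1 101.4] w 85.1 F [-0.5 -1.5  1. ] t 24.6 j6 0.61
[ 246  182   51   38 1557] [270.82016699 201.98394348] centre@21 [366.6 413.5  30. ] top edge [352.8 412.8  21. ]
foot est [266.9 297.2]
cap [269.2 192.9]
```

View pics/w10v.png

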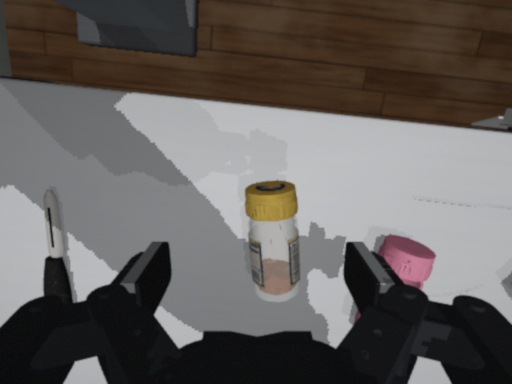

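jog_arm:
  rows:
    - [0,12,35,-0.04,-1]
    - [0,0,40,0,-1]
    - [0,0,20,0,-0.5]
    - [0,0,6,0,-0.2]
    - [0,0,0,0,-0.1]

```text
t: 25.32
position: [368.8, 412.2, 80.4]
eef_rot: [0.0, -0.068, 0.998, 0.0]
wrist_force: [1.0, -0.6, 0.9]
width: 47.3
gripper_force: 0.0
```

jog_arm:
  rows:
    - [0,0,0,0,0.0]
    - [0,0,0,0,0.0]

```text
t: 25.58
position: [368.5, 412.9, 80.9]
eef_rot: [0.001, -0.069, 0.998, 0.001]
wrist_force: [-0.2, 0.3, 0.3]
width: 42.5
gripper_force: 0.0
```

jog_arm:
  rows:
    - [0,0,0,0,0.02]
    - [0,0,0,0,0.02]

```text
t: 25.82
position: [368.5, 413.0, 80.6]
eef_rot: [0.001, -0.069, 0.998, 0.001]
wrist_force: [2.1, 0.4, 4.0]
width: 41.7
gripper_force: 2.9
```

jog_arm:
  rows:
    - [0,0,0,0,0.04]
    - [0,0,0,0,0.04]

```text
t: 26.08
position: [368.5, 413.0, 80.7]
eef_rot: [0.001, -0.069, 0.998, 0.001]
wrist_force: [-0.1, -1.3, 5.6]
width: 41.3
gripper_force: 14.4
```

Run:
```python
from h import *
plan([366,414,24])
```

```text
yaw -3.003 grasp [368.5 413.   26.8] roll -0.0 n 0.0 d [2.3 1.3 2.8] w 41.3 F [-0.1 -1.3  5.6] t 26.1 j6 0.59
```

jog_arm:
  rows:
    - [0,0,0,0,0.023]
    - [0,0,0,0,0.023]
    - [0,0,-10,0,0.023]
    - [0,0,-20,0,0.023]
    - [0,0,0,0,0.023]

```text
t: 26.7
position: [368.6, 413.2, 111.2]
eef_rot: [0.001, -0.069, 0.998, 0.001]
wrist_force: [-0.0, 0.4, -0.9]
width: 41.6
gripper_force: 0.0
```

jog_arm:
  rows:
    - [0,0,-20,0,0.023]
    - [0,0,-20,0,0.023]
    - [0,0,-3,0,0.023]
    - [0,0,0,0,0.021]
    - [0,0,0,0,0.021]

```text
t: 27.32
position: [367.1, 411.8, 151.5]
eef_rot: [-0.001, -0.069, 0.998, -0.001]
wrist_force: [0.5, 0.3, 0.4]
width: 41.8
gripper_force: 0.0
```

```bash
cat >> h.py <<'E'
def ochre(s,im):
    h=cv2.cvtColor(im,cv2.COLOR_RGB2HSV)
    m=((h[:,:,0]>13)&(h[:,:,0]<32)&(h[:,:,1]>130)&(h[:,:,2]>60)).astype(np.uint8)
    n,l,st,c=cv2.connectedComponentsWithStats(m)
    for i in range(1,n):
        if st[i,4]>150: print(st[i],c[i].round(1))
E
python3 - <<'E'
from h import *
s,im=snap('wrist','w11.png'); plan([366,414,90],None,s); ochre(s,im); tilt(s,8,21)
E
```

```text
yaw -3.003 grasp [367.1 411.8  97.6] roll -0.0 n 0.0 d [0.8 2.3 7.6] w 41.8 F [0.5 0.3 0.4] t 27.3 j6 0.59
[ 30   0  33  19 256] [45.3  9.2]
[329   0  51  17 391] [355.8   6.6]
[ 323   14   95   36 1124] [370.8  29.7]
[  0  16  24  24 205] [ 9.7 26.9]
[ 38  21  52  30 606] [60.3 35.1]
[ 258   22  174   56 1306] [345.4  54.9]
[216  29  30  20 200] [232.2  39.1]
[464  36  22  24 238] [474.8  47.3]
[ 71  48  85  25 502] [114.   59.9]
[ 207   49  160   59 2008] [289.8  71.2]
[174  71  46  23 277] [195.5  83.9]
[405 109  32  16 188] [421.8 116.4]
[450 109  44  22 347] [472.  119.2]
[ 228  180   58   45 2117] [256.8 203.2]
0 cap far/near rim [254.5 273.3] [255.  229.5] side [300.1 248.1]
10 cap far/near rim [254.5 283.2] [255.  224.7] side [300.5 249.8]
20 cap far/near rim [254.5 292.3] [254.9 220.7] side [300.9 251.9]
30 cap far/near rim [254.6 300.2] [254.9 217.8] side [301.2 254.4]
40 cap far/near rim [254.6 306.6] [254.8 216.1] side [301.5 257.3]
50 cap far/near rim [254.7 311.3] [254.8 215.7] side [301.8 260.4]
60 cap far/near rim [254.8 314.1] [254.7 216.8] side [301.9 263.6]
70 cap far/near rim [254.8 315.2] [254.7 219.5] side [302.  266.8]
80 cap far/near rim [254.9 314.6] [254.6 223.7] side [302.  269.9]
90 cap far/near rim [254.9 312.5] [254.6 229.5] side [301.9 272.8]
```

jog_arm:
  rows:
    - [0,0,0,0,-0.3]
    - [0,0,30,0,-0.3]
    - [0,0,30,0,-0.3]
    - [2,1,13,0,-0.2]
    - [0,0,0,0,-0.1]

```text
t: 28.0
position: [364.8, 412.5, 78.7]
eef_rot: [-0.001, -0.069, 0.998, -0.001]
wrist_force: [0.6, -0.7, -0.0]
width: 47.3
gripper_force: 0.0
```

jog_arm:
  rows:
    - [0,0,0,0,0.0]
    - [0,0,0,0,0.02]
    - [0,0,0,0,0.02]

```text
t: 28.38
position: [366.2, 413.5, 80.6]
eef_rot: [0.001, -0.069, 0.998, 0.001]
wrist_force: [1.3, -2.0, -0.5]
width: 41.7
gripper_force: 0.0
```

jog_arm:
  rows:
    - [0,0,0,0,0.035]
    - [0,0,0,0,0.035]
    - [0,0,-6,0,0.035]
    - [0,0,-6,0,0.035]

```text
t: 28.88
position: [365.1, 412.7, 91.5]
eef_rot: [-0.001, -0.069, 0.998, -0.0]
wrist_force: [-0.6, -0.1, -1.0]
width: 41.4
gripper_force: 7.3
```

jog_arm:
  rows:
    - [0,0,-10,0,0.035]
    - [0,0,-8,0,0.03]
    - [0,0,0,0,0.03]
    - [0,0,0,0,0.03]

```text
t: 29.38
position: [365.7, 413.4, 110.0]
eef_rot: [0.0, -0.069, 0.998, 0.0]
wrist_force: [-0.1, 0.5, -0.8]
width: 41.5
gripper_force: 5.1
```

jog_arm:
  rows:
    - [0,0,-12,0,0.03]
    - [0,0,-16,0,0.03]
    - [0,0,-12,0,0.03]
    - [0,0,0,0,0.03]
    - [0,0,0,0,0.03]

```text
t: 30.0
position: [365.5, 413.0, 149.7]
eef_rot: [-0.0, -0.069, 0.998, -0.0]
wrist_force: [-0.1, -0.1, -0.9]
width: 41.3
gripper_force: 5.4
```

Run:
```python
from h import *
s,im=snap('wrist','w12.png'); plan([366,414,90],None,s)
print(state()['gripper_force']); im=im.copy(); im[:150]=0; im[:,:190]=0;im[:,330:]=0; ochre(s,im)
```

```text
yaw -3.003 grasp [365.5 413.   95.8] roll -0.0 n 0.0 d [-0.6  0.9  5.8] w 41.3 F [-0.1 -0.1 -0.9] t 30.0 j6 0.59
5.374658927321434
[ 212  202   91   94 5261] [256.8 247. ]
```

jog_arm:
  rows:
    - [0,0,0,0,0.027]
    - [0,0,0,0,0.025]
    - [0,0,0,0,0.025]

```text
t: 30.42
position: [365.5, 413.0, 149.4]
eef_rot: [-0.0, -0.069, 0.998, -0.0]
wrist_force: [0.1, -0.2, -1.5]
width: 41.5
gripper_force: 1.2
```

Run:
```python
from h import *
s,im=snap('wrist','w13.png'); plan([366,414,90],None,s)
cv2.imwrite('pics/w13c.png',cv2.resize(im[130:384,130:390,::-1],None,fx=2,fy=2))
print(state()['gripper_force']); im=im.copy(); im[:150]=0; im[:,:190]=0;im[:,330:]=0; ochre(s,im)
p=np.array(s['position']);R=Rq(s['eef_rot'])
for a in(50,60,70,80,90,100):
    t=np.radians(a);ax=np.array([np.cos(t),0,-np.sin(t)]);n=np.array([np.sin(t),0,np.cos(t)])
    for L in(4,8):
        c=np.array([3,0,54.])+ax*L
        print(a,L,'far',px('wrist',R@(c-n*21)+p,s)[1],'near',[px('wrist',R@(c-ax*k+n*21)+p,s)[1] for k in(0,18,50,96)])
# vertical profile at column 257
for r in range(140,310,6):print(r,im[r,257] if r>=150 else '',end=';')
```

```text
yaw -3.003 grasp [365.5 413.   95.5] roll -0.0 n 0.0 d [-0.6  0.9  5.5] w 41.5 F [ 0.1 -0.2 -1.5] t 30.4 j6 0.59
1.171916350722313
[ 213  200   89   92 5158] [256.8 242.8]
50 4 far 305.6 near [np.float64(212.6), np.float64(223.5), np.float64(238.2), np.float64(252.8)]
50 8 far 305.2 near [np.float64(209.8), np.float64(221.3), np.float64(236.6), np.float64(251.7)]
60 4 far 306.8 near [np.float64(212.1), np.float64(217.5), np.float64(224.7), np.float64(231.6)]
60 8 far 308.2 near [np.float64(210.7), np.float64(216.4), np.float64(223.9), np.float64(231.1)]
70 4 far 306.4 near [np.float64(213.0), np.float64(212.4), np.float64(211.7), np.float64(210.9)]
70 8 far 309.5 near [np.float64(213.2), np.float64(212.6), np.float64(211.8), np.float64(211.0)]
80 4 far 304.6 near [np.float64(215.5), np.float64(208.4), np.float64(199.3), np.float64(190.6)]
80 8 far 309.0 near [np.float64(217.3), np.float64(209.8), np.float64(200.2), np.float64(191.2)]
90 4 far 301.4 near [np.float64(219.4), np.float64(205.5), np.float64(187.6), np.float64(170.6)]
90 8 far 307.0 near [np.float64(223.0), np.float64(208.3), np.float64(189.5), np.float64(171.8)]
100 4 far 297.2 near [np.float64(224.8), np.float64(204.1), np.float64(176.9), np.float64(150.7)]
100 8 far 303.7 near [np.float64(230.2), np.float64(208.3), np.float64(179.8), np.float64(152.6)]
140 ;146 ;152 [191 193 195];158 [187 189 191];164 [187 189 192];170 [188 189 192];176 [189 191 193];182 [190 191 193];188 [39 39 45];194 [167 163 152];200 [92 75 36];206 [90 73 31];212 [187 152  70];218 [186 153  70];224 [182 147  66];230 [180 145  66];236 [179 147  67];242 [178 143  64];248 [168 135  63];254 [156 127  70];260 [174 142  66];266 [31 47 80];272 [69 61 47];278 [99 79 37];284 [123  96  41];290 [124  98  42];296 [135 136 139];302 [134 136 137];308 [134 135 136];
```

jog_arm:
  rows:
    - [0,0,3,0,0.025]
    - [0,0,2,0,0.025]
    - [0,0,1,0,0.025]
    - [0,0,0,0,0.025]

```text
t: 30.98
position: [365.7, 413.2, 143.7]
eef_rot: [0.0, -0.069, 0.998, 0.0]
wrist_force: [0.4, -0.3, 2.5]
width: 41.2
gripper_force: 1.4
```

jog_arm:
  rows:
    - [0,0,1,0,0.025]
    - [0,0,1,0,0.023]
    - [0,0,0,0,0.023]
    - [0,0,0,0,0.023]

```text
t: 31.48
position: [365.4, 413.0, 141.4]
eef_rot: [-0.0, -0.069, 0.998, -0.0]
wrist_force: [-0.1, -0.4, -0.6]
width: 41.4
gripper_force: 0.1
```

```bash
cat > prof.py <<'E'
from h import *
import sys
s,im=snap('wrist',sys.argv[1]); plan([366,414,90],None,s)
for r in range(150,310,4):print(r,tuple(map(int,im[r,257])),end=';')
E
python3 prof.py w14.png
```

```text
yaw -3.003 grasp [365.4 413.   87.5] roll -0.0 n 0.0 d [-0.7  1.  -2.5] w 41.4 F [-0.1 -0.4 -0.6] t 31.5 j6 0.59
150 (200, 203, 205);154 (195, 196, 199);158 (190, 192, 194);162 (191, 193, 195);166 (190, 192, 195);170 (191, 193, 195);174 (191, 193, 195);178 (192, 194, 196);182 (192, 194, 196);186 (192, 194, 196);190 (127, 128, 129);194 (29, 33, 43);198 (41, 43, 46);202 (75, 69, 71);206 (86, 31, 26);210 (61, 80, 51);214 (173, 167, 155);218 (122, 96, 81);222 (127, 98, 80);226 (126, 97, 81);230 (100, 82, 36);234 (120, 100, 44);238 (118, 97, 43);242 (106, 87, 37);246 (108, 88, 39);250 (180, 148, 67);254 (182, 147, 67);258 (181, 148, 67);262 (180, 146, 66);266 (178, 143, 64);270 (112, 88, 37);274 (112, 88, 39);278 (111, 87, 37);282 (111, 86, 36);286 (108, 83, 36);290 (125, 96, 42);294 (127, 100, 45);298 (107, 85, 47);302 (24, 34, 55);306 (26, 33, 52);
```

Run:
```python
from h import *
s=state(); im=cv2.imread('pics/w14.png')
for c in(240,257,275):print(c,[(r,tuple(map(int,im[r,c]))) for r in range(300,350,5)])
p=np.array(s['position']);R=Rq(s['eef_rot'])
for a in(80,85,90,95,100,105):
    t=np.radians(a);ax=np.array([np.cos(t),0,-np.sin(t)]);n=np.array([np.sin(t),0,np.cos(t)])
    for dx in(-12,-8,-4):
        c=np.array([dx,0,54.])+ax*8.5
        print(a,dx,'far',px('wrist',R@(c-n*21)+p,s)[1],'near',[px('wrist',R@(c-ax*k+n*21)+p,s)[1] for k in(0,18,96)])
```

```text
240 [(300, (50, 29, 18)), (305, (48, 54, 63)), (310, (43, 100, 126)), (315, (42, 99, 126)), (320, (43, 99, 125)), (325, (139, 137, 135)), (330, (137, 134, 134)), (335, (19, 18, 18)), (340, (17, 14, 15)), (345, (19, 19, 18))]
257 [(300, (56, 38, 34)), (305, (52, 29, 19)), (310, (50, 40, 35)), (315, (43, 98, 125)), (320, (42, 98, 124)), (325, (107, 120, 130)), (330, (137, 135, 134)), (335, (123, 122, 120)), (340, (18, 16, 15)), (345, (18, 19, 17))]
275 [(300, (51, 31, 20)), (305, (49, 37, 34)), (310, (44, 100, 126)), (315, (45, 100, 126)), (320, (45, 100, 125)), (325, (139, 137, 136)), (330, (138, 136, 135)), (335, (20, 21, 20)), (340, (19, 18, 17)), (345, (17, 17, 16))]
80 -12 far 336.9 near [np.float64(248.9), np.float64(237.8), np.float64(210.0)]
80 -8 far 329.8 near [np.float64(240.7), np.float64(230.5), np.float64(205.1)]
80 -4 far 322.6 near [np.float64(232.4), np.float64(223.2), np.float64(200.1)]
85 -12 far 335.8 near [np.float64(251.9), np.float64(237.4), np.float64(200.7)]
85 -8 far 328.8 near [np.float64(243.7), np.float64(230.0), np.float64(195.7)]
85 -4 far 321.6 near [np.
[... 311 characters left out ...]
ar [np.float64(259.2), np.float64(237.5), np.float64(182.5)]
95 -8 far 325.7 near [np.float64(250.8), np.float64(230.0), np.float64(177.2)]
95 -4 far 318.7 near [np.float64(242.3), np.float64(222.3), np.float64(171.9)]
100 -12 far 330.5 near [np.float64(263.3), np.float64(238.2), np.float64(173.7)]
100 -8 far 323.7 near [np.float64(254.8), np.float64(230.5), np.float64(168.2)]
100 -4 far 316.8 near [np.float64(246.3), np.float64(222.7), np.float64(162.7)]
105 -12 far 328.1 near [np.float64(267.6), np.float64(239.2), np.float64(165.0)]
105 -8 far 321.4 near [np.float64(259.2), np.float64(231.5), np.float64(159.3)]
105 -4 far 314.6 near [np.float64(250.6), np.float64(223.6), np.float64(153.6)]
```

jog_arm:
  rows:
    - [0,0,0,0,-0.15]
    - [0,0,0,0,-0.15]
    - [-8,0,0,0,-0.15]
    - [0,0,0,0,-0.15]
    - [0,0,0,0,0.02]

```text
t: 32.15
position: [373.8, 414.2, 141.7]
eef_rot: [-0.0, -0.069, 0.998, -0.0]
wrist_force: [-0.2, 0.1, -0.1]
width: 41.5
gripper_force: 0.0
```

jog_arm:
  rows:
    - [0,0,0,0,0.3]
    - [0,0,0,0,0.3]
    - [0,0,-15,0,0.3]
    - [0,0,-30,0,0.3]
    - [0,0,-40,0,0.3]

```text
t: 32.78
position: [372.5, 413.4, 226.9]
eef_rot: [-0.001, -0.069, 0.998, -0.001]
wrist_force: [0.9, 0.3, -0.8]
width: 40.3
gripper_force: 60.6
```

```bash
python3 prof.py w15.png; python3 -c "
from h import *
g=rk(-2,-37,165);g[0]-=60;plan(g)"
```

```text
yaw -3.003 grasp [372.5 413.4 173. ] roll -0.0 n 0.0 d [ 6.4  1.5 83. ] w 40.3 F [ 0.9  0.3 -0.8] t 32.8 j6 0.58
150 (199, 200, 203);154 (199, 200, 202);158 (200, 201, 203);162 (200, 201, 203);166 (200, 200, 203);170 (200, 201, 203);174 (199, 201, 203);178 (174, 176, 177);182 (27, 30, 40);186 (41, 41, 45);190 (89, 48, 44);194 (74, 63, 37);198 (118, 111, 96);202 (155, 150, 142);206 (124, 94, 77);210 (120, 92, 76);214 (96, 79, 33);218 (116, 96, 41);222 (104, 85, 36);226 (101, 82, 36);230 (120, 98, 42);234 (176, 143, 64);238 (175, 143, 64);242 (175, 142, 64);246 (172, 138, 62);250 (171, 138, 60);254 (171, 138, 62);258 (171, 139, 63);262 (170, 138, 61);266 (169, 134, 59);270 (130, 105, 61);274 (102, 79, 38);278 (107, 85, 37);282 (61, 52, 42);286 (15, 24, 43);290 (33, 36, 49);294 (26, 33, 47);298 (120, 95, 41);302 (119, 93, 40);306 (120, 95, 40);yaw -3.003 grasp [375.1 415.8 179.7] roll -0.0 n 0.0 d [ -92.7 -504.5   14.7] w 40.3 F [0.4 0.6 2.7] t 32.8 j6 0.58
```

jog_arm:
  rows:
    - [-6,-35,0,0,0.3]
    - [-9,-48,0,0,0.3]
    - [-9,-48,0,0,0.3]
    - [-9,-48,0,0,0.3]
    - [-9,-48,0,0,0.3]

```text
t: 33.45
position: [446.5, 193.7, 227.2]
eef_rot: [0.0, -0.069, 0.998, 0.0]
wrist_force: [-0.5, 0.5, -1.2]
width: 39.9
gripper_force: 60.7
```

jog_arm:
  rows:
    - [-9,-48,0,0,0.3]
    - [-9,-48,0,0,0.3]
    - [-9,-48,0,0,0.3]
    - [-9,-48,0,0,0.3]
    - [-9,-48,0,0,0.3]

```text
t: 34.08
position: [524.2, -37.8, 227.2]
eef_rot: [0.0, -0.069, 0.998, 0.0]
wrist_force: [0.6, 1.0, -1.3]
width: 40.0
gripper_force: 60.7
```

jog_arm:
  rows:
    - [-6,-37,0,0,0.3]
    - [0,0,0,0,0.3]
    - [0,0,0,0,0.3]

```text
t: 34.45
position: [534.6, -71.9, 226.7]
eef_rot: [-0.0, -0.069, 0.998, 0.0]
wrist_force: [-0.3, 0.7, -0.6]
width: 40.2
gripper_force: 60.9
```

```bash
python3 prof.py w16.png; python3 -c "
from h import *
plan(rk(-3,-37,100))"
```

```text
yaw -3.004 grasp [534.6 -71.9 172.8] roll -0.0 n 0.0 d [100.2 504.4  82.8] w 40.2 F [-0.3  0.7 -0.6] t 34.5 j6 -0.39
150 (204, 174, 133);154 (207, 178, 136);158 (200, 171, 129);162 (193, 164, 123);166 (194, 164, 123);170 (197, 167, 126);174 (193, 164, 123);178 (170, 150, 122);182 (29, 32, 42);186 (43, 44, 47);190 (90, 49, 45);194 (77, 66, 39);198 (114, 107, 91);202 (155, 149, 140);206 (127, 96, 79);210 (123, 95, 77);214 (98, 80, 34);218 (118, 97, 43);222 (115, 94, 41);226 (103, 84, 37);230 (113, 91, 40);234 (179, 145, 65);238 (178, 144, 65);242 (178, 144, 65);246 (175, 141, 63);250 (174, 141, 62);254 (173, 140, 63);258 (174, 142, 65);262 (173, 140, 62);266 (171, 137, 61);270 (86, 68, 36);274 (104, 82, 41);278 (108, 85, 38);282 (57, 48, 42);286 (17, 24, 45);290 (36, 39, 51);294 (27, 33, 48);298 (122, 97, 42);302 (122, 94, 40);306 (122, 97, 43);yaw -3.003 grasp [534.5 -71.4 172.8] roll -0.0 n 0.0 d [-60.5  -8.2  72.8] w 39.9 F [-0.6 -0.  -1.8] t 34.5 j6 -0.39
```

jog_arm:
  rows:
    - [-25,-8,0,0,0.3]
    - [-36,0,0,0,0.3]
    - [0,0,15,0,0.3]
    - [0,0,25,0,0.3]
    - [0,0,20,0,0.3]

```text
t: 35.12
position: [594.7, -70.3, 165.0]
eef_rot: [-0.002, -0.07, 0.998, 0.0]
wrist_force: [-0.3, -0.3, -0.5]
width: 39.9
gripper_force: 60.9
```

jog_arm:
  rows:
    - [0,0,4,0,0.3]
    - [0,0,0,0,0.3]

```text
t: 35.38
position: [595.9, -71.1, 162.6]
eef_rot: [-0.001, -0.069, 0.998, 0.0]
wrist_force: [0.2, -0.0, -1.4]
width: 39.9
gripper_force: 60.9
```

```bash
python3 -c "
from h import *
plan(rk(-3,-37,100))"
```

```text
yaw -3.003 grasp [595.9 -71.1 108.7] roll -0.0 n 0.0 d [ 0.3 -0.   8.7] w 39.9 F [ 0.2 -0.  -1.4] t 35.4 j6 -0.37
```

jog_arm:
  rows:
    - [0,0,4,0,0.3]
    - [0,0,3,0,0.3]
    - [0,0,1,0,0.3]
    - [0,0,1,0,0.3]

```text
t: 35.88
position: [596.8, -71.8, 154.1]
eef_rot: [0.0, -0.069, 0.998, -0.0]
wrist_force: [-1.4, -0.2, 4.7]
width: 40.2
gripper_force: 61.3
```

jog_arm:
  rows:
    - [0,0,1,0,0.3]
    - [0,0,0,0,0.3]

```text
t: 36.12
position: [597.1, -71.8, 154.1]
eef_rot: [0.001, -0.069, 0.998, -0.0]
wrist_force: [-2.3, 0.9, 5.5]
width: 40.2
gripper_force: 61.5
```

jog_arm:
  rows:
    - [0,0,0,0,0.03]
    - [0,0,0,0,0.0]
    - [0,0,0,0,-0.1]
    - [0,0,0,0,-0.2]
    - [0,0,0,0,-0.2]

```text
t: 36.75
position: [596.5, -71.7, 152.5]
eef_rot: [-0.0, -0.069, 0.998, 0.0]
wrist_force: [0.1, -0.4, 0.2]
width: 51.0
gripper_force: 0.0
```

jog_arm:
  rows:
    - [0,0,-15,0,-0.2]
    - [0,0,-30,0,-0.2]
    - [0,0,-40,0,-0.2]
    - [0,0,0,0,-0.2]
    - [0,0,0,0,-0.2]

```text
t: 37.38
position: [596.7, -71.7, 238.4]
eef_rot: [0.0, -0.069, 0.998, -0.0]
wrist_force: [-0.5, -0.2, 0.3]
width: 51.5
gripper_force: 0.0
```

```bash
python3 -c "
from h import *
s,im=snap('wrist','w17.png'); im=im[:,:,::-1]; cv2.imwrite('pics/w17v.png',im)
plan(rk(-200,-125,120),3.14-3.14+0.0226-3.1416,s)
print('pivot',inv(pt('top',255+570/5,165+150/5,62)),'knob',inv(pt('top',255+675/5,165+148/5,102)))
ochre(s,im[:,:,::-1].copy())
print(inv(s['position']))
"
```

```text
yaw -3.003 grasp [596.7 -71.7 184.5] roll 0.116 n 0.62 d [198.2 -87.4  64.5] w 51.5 F [-0.5 -0.2  0.3] t 37.4 j6 -0.37
pivot [ -13.5 -216.9] knob [ -13.6 -283.7]
[ 229  174   56   60 2141] [256.7 201.1]
[388 182  32  42 444] [400.  199.7]
[ 425  206   77   63 3442] [463.3 237. ]
[ -1.8 -37.6]
```

View pics/w17v.png

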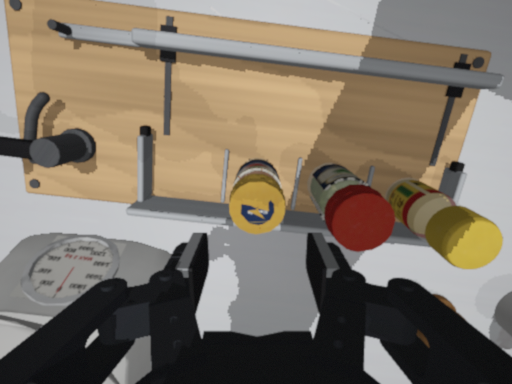

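jog_arm:
  rows:
    - [0,0,0,0.116,0.5]
    - [40,-17,0,0,1]
    - [50,-22,0,0,1]
    - [50,-22,0,0,1]
    - [50,-22,0,0,1]

```text
t: 38.05
position: [406.2, -158.9, 236.4]
eef_rot: [-0.001, -0.011, 1.0, 0.001]
wrist_force: [-0.5, -0.8, 0.1]
width: 0.2
gripper_force: 0.0
```

jog_arm:
  rows:
    - [8,-4,40,0,1]
    - [0,0,50,0,1]
    - [0,0,30,0,1]
    - [0,0,15,0,1]
    - [0,0,0,0,1]

```text
t: 38.67
position: [398.5, -161.9, 100.6]
eef_rot: [-0.002, -0.011, 1.0, 0.001]
wrist_force: [0.2, 0.4, 0.8]
width: -0.1
gripper_force: 0.0
```

```bash
python3 -c "
from h import *
s=state();plan(rk(-200,-125,45),0.0226-3.1416,s);print(inv(s['position']))"
```

```text
yaw -3.12 grasp [ 398.5 -161.9   46.7] roll -0.001 n 0.0 d [-2.  -1.7  1.7] w -0.1 F [0.2 0.4 0.8] t 38.7 j6 -0.56
[-202.  -123.3]
```

jog_arm:
  rows:
    - [-30,0,0,0,1]
    - [-25,0,0,0,1]
    - [-15,0,0,0,1]
    - [-15,0,0,0,1]
    - [-15,0,0,0,1]

```text
t: 39.3
position: [500.3, -160.7, 102.6]
eef_rot: [-0.001, -0.011, 1.0, 0.0]
wrist_force: [-3.7, -0.5, 1.5]
width: 0.3
gripper_force: 1.5
```

jog_arm:
  rows:
    - [-12,0,0,0,1]
    - [-12,0,0,0,1]
    - [-6,0,0,0,1]
    - [0,0,0,0,1]

```text
t: 39.8
position: [531.7, -160.3, 102.8]
eef_rot: [0.001, -0.011, 1.0, 0.0]
wrist_force: [0.3, -0.0, 0.4]
width: 0.2
gripper_force: 0.0
```

```bash
python3 -c "
from h import *
s=state();plan(rk(-62,-125,45),0.0226-3.1416,s);print(inv(s['position']))"
```

```text
yaw -3.119 grasp [ 531.7 -160.3   48.9] roll -0.0 n 0.0 d [-6.9 -0.4  3.9] w 0.2 F [ 0.3 -0.   0.4] t 39.8 j6 -0.43
[ -68.9 -124.6]
```

jog_arm:
  rows:
    - [-4,0,2,0,1]
    - [-2,0,0,0,1]
    - [0,0,0,0,1]

```text
t: 40.17
position: [536.2, -160.0, 100.5]
eef_rot: [-0.0, -0.011, 1.0, 0.0]
wrist_force: [-1.6, -0.9, -0.6]
width: 0.1
gripper_force: 1.0
```

jog_arm:
  rows:
    - [-3,0,0,0,1]
    - [0,0,0,0,1]

```text
t: 40.42
position: [538.8, -159.9, 100.4]
eef_rot: [-0.001, -0.011, 1.0, -0.0]
wrist_force: [-4.5, -1.1, 2.5]
width: 0.0
gripper_force: 2.5
```

jog_arm:
  rows:
    - [-3,0,0,0,1]
    - [0,0,0,0,1]

```text
t: 40.67
position: [541.3, -159.9, 100.4]
eef_rot: [-0.002, -0.011, 1.0, -0.0]
wrist_force: [-7.1, -0.6, 3.2]
width: -0.0
gripper_force: 3.2
```

jog_arm:
  rows:
    - [15,0,0,0,1]
    - [25,0,-20,0,1]
    - [0,0,-40,0,0.5]
    - [0,0,-40,-0.187,0]
    - [0,0,-10,-0.187,-0.3]

```text
t: 41.3
position: [505.0, -161.7, 214.6]
eef_rot: [0.004, -0.2, 0.98, -0.002]
wrist_force: [0.5, 0.3, 0.3]
width: 54.0
gripper_force: 0.0
```

jog_arm:
  rows:
    - [0,0,0,-0.187,-0.4]
    - [0,0,0,-0.187,-0.4]
    - [0,0,0,-0.187,-0.4]
    - [0,0,0,-0.187,-0.4]
    - [0,0,0,-0.187,-0.4]

```text
t: 41.92
position: [503.2, -160.9, 211.2]
eef_rot: [0.001, -0.62, 0.785, -0.001]
wrist_force: [0.6, -0.7, -0.3]
width: 59.8
gripper_force: 0.0
```

jog_arm:
  rows:
    - [0,0,0,-0.187,-0.4]
    - [0,0,0,-0.06,-0.4]
    - [0,0,0,0,-0.4]

```text
t: 42.3
position: [503.0, -160.9, 211.1]
eef_rot: [-0.001, 0.709, -0.705, 0.001]
wrist_force: [1.2, 0.2, -0.3]
width: 59.9
gripper_force: 0.0
```

Run:
```python
from h import *
s=state();plan(rk(-13.6,-283,150),0.0226-1.5708,s);print(inv(s['position']))
s0=dict(position=[596.7,-71.7,238.4],eef_rot=[0,-.069,.9976,0]); print('pivot from w17',inv(pt('wrist',46,152,62,s0)))
s,im=snap('wrist','w18.png')
print('knob px',px('wrist',rk(-13.6,-283,102),s),'pivot',px('wrist',rk(-13.5,-217,62),s))
g=im.max(axis=2); 
m=(g<60).astype(np.uint8); m[220:]=0
n,l,st,c=cv2.connectedComponentsWithStats(m)
for i in range(1,n):
    if st[i,4]>150:print(st[i],c[i].round(1))
```

```text
yaw -1.564 grasp [ 503.  -160.9  157.2] roll -0.016 n 0.08 d [158.4 -83.9   7.2] w 59.9 F [ 1.2  0.2 -0.3] t 42.3 j6 -2.01
[ -97.5 -124.6]
pivot from w17 [ -13.8 -217.2]
knob px [ 84.1 -75.7] pivot [134.4  73.9]
[ 117    0   92   99 2247] [143.5  42.9]
[ 461   48   51  172 5181] [493.4 152.3]
[ 97 175  30  45 918] [111.7 198.8]
```

jog_arm:
  rows:
    - [40,-20,0,-0.016,-0.4]
    - [50,-26,0,0,-0.4]
    - [50,-26,0,0,-0.4]
    - [18,-12,0,0,-0.4]
    - [0,0,0,0,-0.4]

```text
t: 42.98
position: [590.5, -318.8, 210.5]
eef_rot: [-0.0, 0.715, -0.7, 0.001]
wrist_force: [-1.0, 1.4, 0.1]
width: 60.1
gripper_force: 0.0
```

Run:
```python
from h import *
s,im=snap('wrist','w19.png');plan(rk(-13.7,-282,91),0.0226-1.5708,s);print(inv(s['position']))
print('knob top px',px('wrist',rk(-13.7,-282,102),s),'base',px('wrist',rk(-13.7,-282,62),s),'pivot',px('wrist',rk(-13.7,-217,62),s))
g=im.max(axis=2)
for r in range(180,300,12):
    d=np.where(g[r,150:370]<70)[0]+150
    print(r, [ (a[0],a[-1]) for a in np.split(d,np.where(np.diff(d)>1)[0]+1) if len(a)>3])
f,cx,cy,Rw,o=cam('top'); 
snap('top','t19.png'); im=cv2.imread('pics/t19.png')
col=im[205:232,290].max(axis=1); print('rail col',col)
print([ (z,px('top',rk(-37-6,-10,40))) for z in (1,)])
```

```text
yaw -1.55 grasp [ 590.5 -318.8  156.6] roll -0.001 n 0.01 d [-2.5  0.  65.6] w 60.1 F [-1.   1.4  0.1] t 43.0 j6 -2.18
[ -13.7 -284.5]
knob top px [258. 222.] base [257.9 202.1] pivot [258.1 275.1]
180 []
192 [(np.int64(256), np.int64(260))]
204 [(np.int64(206), np.int64(213)), (np.int64(246), np.int64(271))]
216 [(np.int64(245), np.int64(273))]
228 [(np.int64(238), np.int64(283)), (np.int64(291), np.int64(299))]
240 [(np.int64(181), np.int64(198)), (np.int64(244), np.int64(270)), (np.int64(300), np.int64(304)), (np.int64(316), np.int64(332))]
252 [(np.int64(163), np.int64(199)), (np.int64(241), np.int64(273)), (np.int64(288), np.int64(295)), (np.int64(316), np.int64(350))]
264 [(np.int64(156), np.int64(199)), (np.int64(244), np.int64(271)), (np.int64(315), np.int64(358))]
276 [(np.int64(150), np.int64(170)), (np.int64(176), np.int64(197)), (np.int64(244), np.int64(271)), (np.int64(317), np.int64(338)), (np.int64(344), np.int64(369))]
288 [(np.int64(150), np.int64(193)), (np.int64(321), np.int64(369))]
rail col [ 80  96 105 109 111 114 116 118 117 117 116 114 115 112 110 112 113 113
 112 111 111 114 112 111 127 128 129]
[(1, array([313.9, 202.8]))]
```

jog_arm:
  rows:
    - [-2,0,25,0,-0.4]
    - [0,0,25,0,-0.4]
    - [0,0,13,0,-0.4]
    - [0,0,2,0,0.2]
    - [0,0,0,0,0.38]

```text
t: 43.7
position: [589.9, -315.1, 146.5]
eef_rot: [-0.0, 0.715, -0.699, 0.001]
wrist_force: [0.5, -0.8, -0.3]
width: 26.4
gripper_force: 0.0
```

Run:
```python
from h import *
s=state();plan(rk(-13.7,-282,91),0.0226-1.5708,s);print(inv(s['position']),s['gripper_force'])
```

```text
yaw -1.547 grasp [ 589.9 -315.1   92.6] roll 0.001 n 0.01 d [ 1.3 -0.4  1.6] w 26.4 F [ 0.5 -0.8 -0.3] t 43.7 j6 -2.18
[ -14.1 -280.7] 0.0
```

Now the arc, with checks.

jog_arm:
  rows:
    - [0,7,0,0.1,0.38]
    - [-1,12,0,0.187,0.38]
    - [-1,12,0,0.187,0.38]

```text
t: 44.08
position: [560.5, -310.0, 147.4]
eef_rot: [0.001, -0.529, 0.849, -0.002]
wrist_force: [1.6, 0.6, -0.8]
width: 26.8
gripper_force: 0.6
```

```bash
cat > arc.py <<'E'
from h import *
s=state();P=np.array(inv(s['position']))-[-13.8,-217.2]; R=Rq(s['eef_rot']); y=np.arctan2(R[1,0],R[0,0])
print('angle',np.arctan2(-P[0],-P[1]).round(3),'radius',np.hypot(*P).round(1),'tool ang',round(-1.548-y,3),'z',s['position'][2],s['width'],np.round(s['wrist_force'],1),s['joints'].round(2))
E
python3 arc.py
```

```text
angle 0.473 radius 64.9 tool ang 0.48 z 147.40432812978008 26.798175563641763 [ 1.6  0.6 -0.8] [-0.61  0.42 -0.18  0.97  0.   -1.72]
```

jog_arm:
  rows:
    - [-1,12,0,0.187,0.38]
    - [-1,12,0,0.187,0.38]
    - [-1,12,0,0.187,0.38]

```text
t: 44.45
position: [534.8, -287.7, 147.7]
eef_rot: [0.002, -0.273, 0.962, -0.003]
wrist_force: [4.6, -4.0, -4.1]
width: 26.7
gripper_force: 2.9
```

```bash
python3 arc.py
```

```text
angle 1.002 radius 65.0 tool ang 1.041 z 147.73743308399665 26.709405301173405 [ 4.6 -4.  -4.1] [-0.6   0.36 -0.26  0.94 -0.   -1.15]
```

jog_arm:
  rows:
    - [-1,12,0,0.187,0.38]
    - [-1,12,0,0.187,0.38]
    - [-1,10,0,0.15,0.38]
    - [0,0,0,0,0.38]

```text
t: 44.95
position: [523.4, -253.5, 147.1]
eef_rot: [0.001, -0.019, 1.0, -0.0]
wrist_force: [-1.0, 0.6, -0.3]
width: 26.3
gripper_force: 0.0
```

```bash
python3 arc.py
```

```text
angle 1.563 radius 65.5 tool ang 1.556 z 147.07618712040798 26.287509266402083 [-1.   0.6 -0.3] [-0.56  0.33 -0.31  0.93  0.   -0.6 ]
```

jog_arm:
  rows:
    - [0,3,0,0,0.38]
    - [0,2,0,0,0.38]
    - [0,0,0,0,0.38]

```text
t: 45.32
position: [523.1, -250.2, 146.5]
eef_rot: [0.0, -0.018, 1.0, -0.002]
wrist_force: [0.0, -4.9, 2.0]
width: 26.6
gripper_force: 2.4
```

jog_arm:
  rows:
    - [0,-4,0,0,0.2]
    - [0,0,0,0,0.0]
    - [0,0,-25,0,0.0]
    - [0,0,-40,0,0.0]
    - [0,0,-40,0,0.0]

```text
t: 45.95
position: [522.3, -251.8, 251.1]
eef_rot: [-0.001, -0.018, 1.0, 0.001]
wrist_force: [-0.3, -0.5, -0.2]
width: 42.6
gripper_force: 0.0
```

jog_arm:
  rows:
    - [40,0,-20,0,0.0]
    - [40,0,0,0,0]
    - [40,0,0,0,0]
    - [0,0,0,0,0]
    - [0,0,0,0,0]

```text
t: 46.58
position: [403.1, -256.7, 270.8]
eef_rot: [0.0, -0.018, 1.0, 0.0]
wrist_force: [-0.0, -0.1, 0.1]
width: 42.7
gripper_force: 0.0
```

Run:
```python
from h import *
s,im=snap('wrist','w20.png'); snap('top','t20.png'); snap('scene','s20.png')
g=im.max(axis=2); print(inv(s['position']),s['position'])
print('knob closed px',px('wrist',rk(-78.8,-217,102),s),'at 1.3',px('wrist',rk(-13.8-65*np.sin(1.3),-217-65*np.cos(1.3),102),s))
r0,=[px('wrist',rk(-78.8,-217,102),s)]
m=(g<60).astype(np.uint8); n,l,st,c=cv2.connectedComponentsWithStats(m)
for i in range(1,n):
    if st[i,4]>150:print(st[i],c[i].round(1))
print('rail front edge home top px',px('wrist',rk(-43,-100,40),s),px('wrist',rk(-31,-100,40),s),'6mm out',px('wrist',rk(-49,-100,40),s))
u=int(px('wrist',rk(-37,-130,40),s)[0]); v=int(px('wrist',rk(-37,-130,40),s)[1]); print(u,v)
if 0<u<512: print([(r,tuple(map(int,im[r,u]))) for r in range(max(0,v-24),min(383,v+24),2)])
T=cv2.imread('pics/t20.png'); h=cv2.cvtColor(T,cv2.COLOR_BGR2HSV)
m=(((h[:,:,0]<5)|(h[:,:,0]>176))&(h[:,:,1]>170)&(h[:,:,2]>90)).astype(np.uint8)
for nm,mm,z in(('red',m,120),('och',((h[:,:,0]>18)&(h[:,:,0]<30)&(h[:,:,1]>140)&(h[:,:,2]>90)).astype(np.uint8),110)):
    n,l,st,c=cv2.connectedComponentsWithStats(mm)
    for i in range(1,n):
        if st[i,4]>15 and c[i][0]>240:print(nm,st[i],inv(pt('top',*c[i],z)))
# peeler: black handle
m=(T[160:260,215:265].max(axis=2)<60).astype(np.uint8); n,l,st,c=cv2.connectedComponentsWithStats(m)
for i in range(1,n):
    if st[i,4]>20:print('peeler handle',st[i]+[215,160,0,0,0],inv(pt('top',*(c[i]+[215,160]),10)))
```

```text
[-199.6 -218.1] [ 403.1009342  -256.6772623   270.75288602]
knob closed px [255.6 312.4] at 1.3 [237.5 314.3]
[    0     0   512   384 69309] [177.2 255.1]
[  198     0   314    78 19847] [364.7  36.8]
[ 37 154  19  28 201] [ 46.5 166.2]
rail front edge home top px [352.9 303. ] [351.9 311.4] 6mm out [353.4 298.7]
327 307
[(283, (11, 11, 13)), (285, (11, 11, 12)), (287, (12, 11, 11)), (289, (9, 10, 12)), (291, (11, 12, 12)), (293, (7, 7, 10)), (295, (9, 9, 10)), (297, (13, 13, 16)), (299, (13, 14, 16)), (301, (13, 15, 16)), (303, (14, 15, 16)), (305, (16, 16, 17)), (307, (16, 15, 18)), (309, (14, 15, 17)), (311, (14, 15, 17)), (313, (15, 17, 18)), (315, (12, 13, 16)), (317, (15, 16, 18)), (319, (17, 16, 18)), (321, (17, 16, 17)), (323, (16, 16, 17)), (325, (15, 15, 18)), (327, (10, 11, 10)), (329, (14, 16, 16))]
red [248  93  15  16 197] [335.4 216.8]
red [299 186  11  11 102] [-1.  37.2]
och [277 184  12  11 102] [  6.4 114.7]
och [318 185  12  12  77] [  0.3 -35.6]
peeler handle [243 202   5  26 115] [-85.3 258.3]
```

jog_arm:
  rows:
    - [-40,0,0,0,0]
    - [-40,-10,0,0,0]
    - [-40,-10,0,0,0]
    - [-25,-10,0,0,0]
    - [0,0,0,0,0]

```text
t: 47.35
position: [551.0, -281.8, 270.0]
eef_rot: [0.0, -0.018, 1.0, -0.0]
wrist_force: [-0.8, -0.6, 0.1]
width: 42.7
gripper_force: 0.0
```

Run:
```python
from h import *
s,im=snap('wrist','w21.png'); print(inv(s['position']))
print('knob 1.571',px('wrist',rk(-78.8,-217.2,102),s),'1.3',px('wrist',rk(-13.8-65*np.sin(1.3),-217.2-65*np.cos(1.3),102),s))
g=im.max(axis=2); v0=int(px('wrist',rk(-78.8,-217.2,102),s)[1])
for r in range(v0-24,v0+24,4):
    d=np.where(g[r,120:400]<70)[0]+120
    print(r,[(int(a[0]),int(a[-1])) for a in np.split(d,np.where(np.diff(d)>1)[0]+1) if len(a)>3])
for y in(-120,-90,0,60,90):
    for n,x in(('front0',-43),('back0',-31)):print(y,n,px('wrist',rk(x,y,40),s),end=' ')
    u=int(px('wrist',rk(-37,y,40),s)[0])
    v=int(px('wrist',rk(-37,y,40),s)[1])
    if 0<u<512: print([(r,int(im[r,u,0]),int(im[r,u,2])) for r in range(v-14,v+14,1)])
```

```text
[ -52.3 -246.6]
knob 1.571 [292.  162.2] 1.3 [270.6 164.8]
138 []
142 []
146 [(284, 292)]
150 [(280, 296)]
154 [(279, 300)]
158 [(279, 302)]
162 [(279, 303)]
166 [(279, 302)]
170 [(279, 298), (353, 364)]
174 [(275, 294), (353, 364)]
178 [(267, 270), (277, 295), (304, 310), (361, 376)]
182 [(272, 301)]
-120 front0 [375.8 185.3] -120 back0 [374.3 196.2] [(176, 100, 58), (177, 88, 59), (178, 67, 61), (179, 60, 62), (180, 60, 62), (181, 60, 63), (182, 71, 75), (183, 86, 90), (184, 98, 102), (185, 103, 107), (186, 104, 109), (187, 103, 107), (188, 102, 107), (189, 102, 107), (190, 101, 105), (191, 97, 101), (192, 97, 84), (193, 105, 66), (194, 114, 66), (195, 115, 67), (196, 116, 66), (197, 118, 68), (198, 120, 69), (199, 121, 70), (200, 122, 71), (201, 120, 71), (202, 120, 70), (203, 120, 71)]
-90 front0 [404.2 185.7] -90 back0 [402.4 196.5] [(177, 96, 59), (178, 78, 58), (179, 60, 60), (180, 58, 60), (181, 59, 62), (182, 66, 70), (183, 80, 84), (184, 94, 98), (185, 100, 105), (186, 102, 107), (187, 101, 105), (188, 100, 105), (189, 100, 105), (190, 99, 104), (191, 96, 100), (192, 91, 85), (193, 89, 63), (194, 93, 54), (195, 98, 56), (196, 102, 59), (197, 103, 59), (198, 105, 61), (199, 105, 60), (200, 106, 61), (201, 107, 61), (202, 106, 61), (203, 106, 61), (204, 105, 61)]
0 front0 [489.2 186.6] 0 back0 [486.5 197.5] [(178, 95, 58), (179, 75, 58), (180, 59, 59), (181, 56, 58), (182, 56, 59), (183, 65, 67), (184, 78, 81), (185, 89, 93), (186, 96, 100), (187, 97, 101), (188, 97, 101), (189, 97, 101), (190, 96, 101), (191, 95, 100), (192, 91, 95), (193, 92, 83), (194, 117, 76), (195, 145, 86), (196, 155, 93), (197, 155, 93), (198, 154, 93), (199, 154, 93), (200, 141, 89), (201, 115, 81), (202, 100, 76), (203, 99, 75), (204, 99, 76), (205, 99, 75)]
60 front0 [545.7 187.3] 60 back0 [542.4 198.1] 90 front0 [573.9 187.6] 90 back0 [570.3 198.4]
```

Run:
```python
from h import *
im=cv2.cvtColor(cv2.imread('pics/w21.png'),cv2.COLOR_BGR2RGB); s=state()
for y in(-120,-90,-10):
    print(y,'rail',px('wrist',rk(33,y,57),s),'base front edge',px('wrist',rk(-142,y,12),s))
    u,v=px('wrist',rk(33,y,57),s).astype(int); print([(r,*map(int,im[r,u])) for r in range(v-14,v+10)])
    u,v=px('wrist',rk(-142,y,12),s).astype(int); print([(r,*map(int,im[r,u])) for r in range(v-10,v+10)])
```

```text
-120 rail [372.  259.2] base front edge [376.5  89. ]
[(245, 58, 60, 61), (246, 59, 60, 61), (247, 58, 60, 61), (248, 58, 59, 60), (249, 56, 57, 59), (250, 57, 59, 60), (251, 56, 58, 59), (252, 58, 59, 60), (253, 58, 59, 60), (254, 61, 62, 63), (255, 69, 70, 72), (256, 82, 84, 86), (257, 95, 97, 99), (258, 101, 103, 106), (259, 101, 104, 106), (260, 98, 100, 103), (261, 106, 108, 110), (262, 116, 117, 119), (263, 116, 118, 119), (264, 116, 118, 119), (265, 116, 118, 119), (266, 116, 117, 119), (267, 116, 117, 119), (268, 116, 117, 119)]
[(79, 178, 180, 183), (80, 179, 180, 183), (81, 179, 180, 183), (82, 178, 180, 183), (83, 179, 180, 183), (84, 177, 178, 180), (85, 157, 152, 149), (86, 142, 119, 94), (87, 156, 129, 94), (88, 168, 140, 103), (89, 175, 146, 108), (90, 176, 147, 108), (91, 175, 147, 109), (92, 175, 146, 108), (93, 174, 145, 107), (94, 175, 147, 108), (95, 176, 148, 109), (96, 177, 149, 110), (97, 177, 149, 109), (98, 175, 147, 108)]
-90 rail [399.9 259.5] base front edge [405.   89.3]
[(245, 57, 59, 60), (246, 57, 58, 60), (247, 57, 59, 61), (248, 57, 58, 60), (249, 57
[... 1050 characters left out ...]
32), (255, 104, 79, 32), (256, 105, 80, 33), (257, 105, 80, 34), (258, 104, 80, 31), (259, 104, 80, 32), (260, 105, 80, 33), (261, 104, 79, 32), (262, 104, 81, 33), (263, 105, 81, 34), (264, 109, 85, 34), (265, 136, 107, 45), (266, 150, 121, 52), (267, 141, 116, 68), (268, 142, 134, 120), (269, 159, 160, 158)]
[(80, 111, 111, 113), (81, 110, 110, 113), (82, 110, 111, 114), (83, 111, 111, 114), (84, 111, 112, 114), (85, 110, 110, 112), (86, 99, 97, 95), (87, 87, 76, 65), (88, 92, 74, 53), (89, 99, 80, 56), (90, 108, 88, 62), (91, 113, 91, 64), (92, 114, 92, 64), (93, 114, 92, 65), (94, 115, 93, 67), (95, 114, 92, 66), (96, 114, 92, 66), (97, 114, 92, 66), (98, 114, 92, 65), (99, 114, 92, 66)]
```

```bash
python3 -c "
from cell import *
print(sign_off())"
```

```text
the job is handed in; nothing more can be done
None
```

The job is handed in, and the last measurements look right: the peeler lies on the worktop clear of the rack, and the red-capped and ochre-capped jars stand upright in bays 1 and 2, next to the one already in bay 0 (there was no third tipped jar). The front rail measures home to within about 1 mm and the cam lever reads fully closed; I did not re-measure the mill and tin, and `sign_off()` returned no verdict.

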